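# Walk the lead door block home into the castle

### The job

Shut the lead castle: walk the heavy door block forward over the worktop, pushing alternate ends of its near face so that it swings ahead end by end, until its tongue is in the castle's mouth and both shoulders sit flush against the wall ends. It is far too heavy to shove straight, so never push on it with more than 35 N, do not lift or tip it, and leave the glass vial inside, the survey meter and the scissors undisturbed.

Things in the scene. Friction and masses are not known exactly. Their poses are not given: they have to be found in the camera images.
- castle: U-shaped castle of grey lead bricks, fixed, 150 deep x 220 wide x 60 high, open towards the robot. Origin on the worktop in the middle of the mouth, in the plane of the two front wall ends; x points into the pocket, y to the left, z up. Pocket 120 wide (y -60 to +60) and 100 deep; the side walls are 50 thick, so their flat front ends lie at x = 0 from y = 60 to 110 on both sides.
- door_block: Lead block in smooth sheet steel, loose, 9.5 kg +-5 %. Origin on the worktop, mid-body; x ahead, y left. Body 90 (x) x 240 (y), z 5 to 60, flat near face at x -45. Tongue on the far face: 104 wide, x 45 to 70, corners chamfered 12; shoulders beside it. Slides on skids 64 long at y +-50: 35 to 43 N to shove square, 15 to 23 N near one end (y 95); it then turns about y 25 to 45 on the other side.
- shoulder_left (a point): Point on the block's left shoulder, at x 45, y +85, z 30 of the block; its axes are the block's. Flush when at x = 0 of the castle.
- shoulder_right (a point): Point on the block's right shoulder, at x 45, y -85, z 30 of the block; its axes are the block's. Flush when at x = 0 of the castle.
- tongue_tip (a point): Middle of the tongue's end face, at x 70, y 0, z 30 of the block. Seated, it is at x = 25, y = 0 (play 8 either way) of the castle.
- vial: Small glass vial with a cap, 28 diameter x 57 high, standing in the castle's pocket; origin under its middle. To be left alone.
- survey_meter: Hand-held survey meter, 120 x 66 x 56, lying to the right of the work; origin under its middle. To be left alone.
- scissors: Scissors, 199 x 87 x 9, lying to the left of the work; origin under the middle. To be left alone.

How it is judged:
On the way, in this order (a step that is already met when the one before it is completed fails the run):
1. the tongue has entered the castle's mouth by 5 mm, in line with it (x of tongue_tip in the frame of castle above 0.005 m and y of tongue_tip in the frame of castle between -0.02 and 0.02 m), for 0.1 s.
2. both shoulders are within 4 mm of the wall ends (x of each of shoulder_left, shoulder_right in the frame of castle above -0.004 m), for 0.2 s.
At the end, for the whole second after the job is handed in: The block stands level and at rest with its tongue in the mouth (middle within 10 mm of the mouth's middle) and both shoulders within 4 mm of the castle's wall ends (all of step 2 and y of tongue_tip in the frame of castle between -0.01 and 0.01 m and angle between door_block's own z axis and vertical below 0.03 rad and linear speed of door_block below 0.01 m/s); the robot touches nothing.
It fails at once if the robot pushes on the block with more than 35 N (contact force between the arm and door_block above 35 N).
It fails at once if the fingers push on the block with more than 35 N (contact force between the fingers and door_block above 35 N).
It fails at once if the block is tipped or lifted (angle between door_block's own z axis and vertical above 0.08 rad or height (world z) of door_block above 0.01 m).
It fails at once if the vial, the survey meter or the scissors are moved by more than 10 mm (distance of any of vial, survey_meter, scissors from where it was at the start of the episode above 0.01 m).
It also fails if it takes over 72 s, if anything falls off the work surface, if the arm or the gripper's body presses on something with over 40 N, if the wrist force passes 120 N, or if a joint passes its speed limit or range.

### The arm

A 7-joint arm with a two-finger parallel gripper is mounted at the origin on a cart in front of the work surface, level with it; the furniture and walls round the work are solid. World frame = base frame: x ahead of the robot, y to its left, z up, the work surface at z = 0. Lengths are in m, angles in rad, forces in N, time in s.
With the tool pointing down it reaches from about 0.425 to 0.925 m from the base axis. Payload 6.8 kg.
Tool frame: the origin (TCP) lies at the very end of the fingers, on their centre line; the grasp point (between the pads) lies 19 mm behind it; x points along the fingers, y is the direction in which the jaws open and shut, and the axes are right-handed (so a half turn about x gives the same grasp; the last joint's range is limited). The gripper opens to 85 mm and grips with 20 to 120 N. Pads are 22 mm wide; open, the fingers measure 114 mm over their backs; the gripper's body (76 mm by 85 mm) begins 54 mm behind the grasp point. The pads swing forward as they close: fully open they stand 13 mm farther back than shut.
Start: joints at [1.121, 0.477, 0.022, 1.555, -0.011, 1.109, -0.083], TCP at [0.226, -0.636, 0.231] pointing down, gripper open.
Joint ranges: [-2.96, 2.96], [-0.34, 2.1], [-1.41, 1.46], [0.24, 2.44], [-1.37, 4.51], [0.17, 1.92], [-2.96, 2.96]. Speed limits (rad/s): [2.39, 2.39, 3.14, 3.14, 3.14, 3.14, 3.14].

### API

Orientations are given as a rotation vector (axis times angle).
In Python, from bench import get_obs, grab_frame, camera_info, hand_in gives the robot as it stands.
- The arm moves only by the tool apply_moves, never from a script. Its argument "series" is text: rows parted by semicolons, each of 7 numbers parted by spaces: the turn, a rotation vector about the tool's x, y, z in rad, then the shift along the tool's x, y, z in m, then the opening, from 0 (shut) to 1 (fully open). In form: wx wy wz tx ty tz hand; .... A call has 1 to 12 rows; each row is the pose to reach, as a shift and turn from the pose commanded when the call began, along the tool's axes at that moment; what a row does not reach only later rows make up. A row lasts 1/8 s, in which the tool goes at most 62.5 mm and 10.7 degrees, less where a joint would pass 70% of its speed; a pose out of reach is approached as far as the arm can. A call with a gripper value outside its range is refused whole. The fingers move at their own pace and stop on an object; "force" is the grip in N (left out, the last holds). Time passes only in rows, so rows that repeat a pose let the fingers close. It gives the time, the measured TCP pose, the force and the opening at its end, in the units of the state.
- get_obs(): the state, without advancing time (a new reading comes with each control period).
- grab_frame(name): name is "side" or "top" or "wrist"; returns the picture (384x512x3 uint8, blue, green, red); there is no depth.
- camera_info(name): a dict with "fov_y" (degrees; the focal length in pixels is half the picture's height over the tangent of half this angle, whatever the lens; pixels are square), "cx", "cy" (the principal point, pixels), "rvec" (rotation vector, rad) and "tvec" (3), from world to camera coordinates, as OpenCV has them. Camera axes: x right, y down, z forward; pixel columns grow to the right and rows downward; lengths in m; the calibration is good to about 2 mm. A picture is of the moment at which its call begins: read the wrist's pose just before it. camera_info takes no time and is no camera call; for the wrist camera it gives the pose at the moment of the call.
- hand_in(): hands the job in, once; it reports no verdict.
The state is a dict: "clock": time; "joints": joint angles; "qvel": joint speeds; "tau": joint torques, N m; "tcp_pos": TCP position; "orientation": TCP orientation; "contact_force": force on the tool from outside, world axes, zero at the start; "moment": the same for the moment, N m; "grip_width": finger opening in m.
Only numpy, scipy, OpenCV 4.12 (cv2) and the standard library are available. Lean on these libraries where they do the work, as an engineer would, in place of code of your own. Each camera call takes 0.05 s, during which the arm holds its last target.

## Working session

There is one attempt and no reset: what is moved stays moved. The work goes in short steps, Python scripts to look and compute and a tool call to move; the robot and the scene stay as the last step left them, time stands still between calls to the robot, and variables do not carry over. Pictures are saved under pics/ and viewed, and the job is handed in when it is done.

Besides the shell and the picture viewer there is one more tool, called after "Request:" by a JSON object that holds its "fn" and its "kwargs". apply_moves: Moves the arm, as the interface text tells. Its arguments: {"type":"object","properties":{"series":{"type":"string"},"force":{"type":"number"}},"required":["series"]}

```bash
ls; mkdir -p pics; python3 - <<'E'
from bench import *
import cv2,numpy as np
o=get_obs()
for k in o: print(k,np.round(o[k],3))
for n in("side","top","wrist"):
    print(n,camera_info(n)); 
    cv2.imwrite(f"pics/{n}0.png",grab_frame(n))
E
```

```text
pics
clock 0.0
joints [ 1.121  0.478  0.022  1.556 -0.011  1.109 -0.083]
qvel [ 0.001 -0.     0.001  0.001  0.001 -0.    -0.001]
tau [ 0.0000e+00 -5.9645e+01  1.6080e+00 -2.8119e+01  1.2000e-02  9.0000e-03
  0.0000e+00]
tcp_pos [ 0.226 -0.635  0.23 ]
orientation [ 2.036  0.353 -2.037]
contact_force [ 0.256  0.021 -0.343]
moment [-0.     0.006 -0.009]
grip_width 0.085
side {'fov_y': 54.23925507447835, 'cx': 258.8640795595157, 'cy': 187.0951217109395, 'rvec': array([ 0.52103818, -2.68585725,  1.18567222]), 'tvec': array([0.51106117, 0.20550698, 0.81659186])}
top {'fov_y': 56.00520738337439, 'cx': 253.25395362634697, 'cy': 189.23493985321636, 'rvec': array([ 2.13982212, -2.19226146,  0.13896837]), 'tvec': array([-0.05308654,  0.5891692 ,  0.97081967])}
wrist {'fov_y': 67.76223799541607, 'cx': 253.42431715714386, 'cy': 194.12834546187628, 'rvec': array([-2.36116493,  1.66353307,  0.25119936]), 'tvec': array([-0.673191  , -0.0388747 ,  0.37981262])}
```

View pics/top0.png

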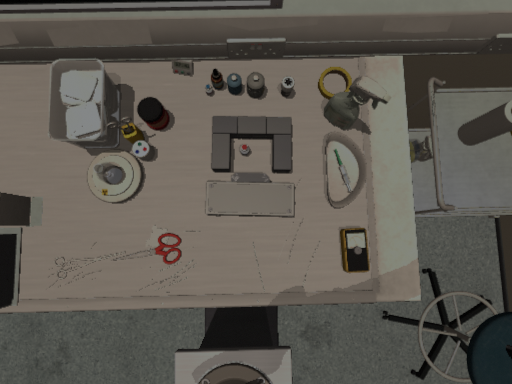

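View pics/side0.png

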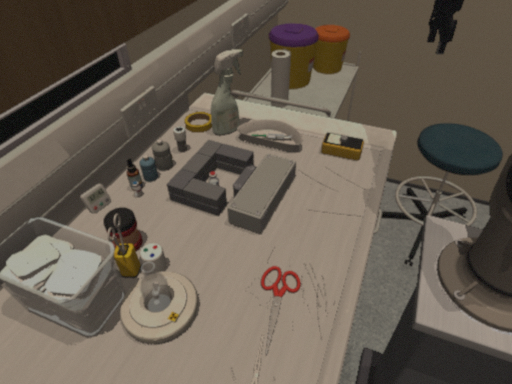

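The top view shows the castle at about (252,143) and the door block at (250,198), still outside the mouth. The vial is at (244,149), the meter at (355,250) and the scissors at (168,250). I'll zoom in to measure.

```bash
cat > h.py <<'E'
import numpy as np,cv2
from bench import *
def cam(n):
    c=camera_info(n); f=192/np.tan(np.radians(c['fov_y'])/2)
    K=np.array([[f,0,c['cx']],[0,f,c['cy']],[0,0,1]]); return K,np.array(c['rvec'],float),np.array(c['tvec'],float)
def ray(n,uv,z,C=None):
    K,r,t=C or cam(n); R=cv2.Rodrigues(r)[0]; o=-R.T@t
    uv=np.atleast_2d(uv).astype(float); d=(np.c_[uv,np.ones(len(uv))]@np.linalg.inv(K).T)@R
    return o+d*((z-o[2])/d[:,2:3])
def proj(n,P,C=None):
    K,r,t=C or cam(n); return cv2.projectPoints(np.atleast_2d(P).astype(float),r,t,K,None)[0][:,0]
E
python3 - <<'E'
from h import *
im=cv2.imread('pics/top0.png')
c=im[105:225,195:305]; cv2.imwrite('pics/topz.png',cv2.resize(c,None,fx=5,fy=5,interpolation=cv2.INTER_CUBIC))
hsv=cv2.cvtColor(im,cv2.COLOR_BGR2HSV)
for p in [(250,198),(250,178),(250,225),(220,150),(244,176),(200,200)]: print(p,im[p[1],p[0]],hsv[p[1],p[0]])
E
```

```text
(250, 198) [ 97 107 114] [ 18  38 114]
(250, 178) [70 73 77] [13 23 77]
(250, 225) [106 116 126] [ 15  40 126]
(220, 150) [72 76 81] [13 28 81]
(244, 176) [69 73 76] [17 23 76]
(200, 200) [103 114 123] [ 17  41 123]
```

View pics/topz.png

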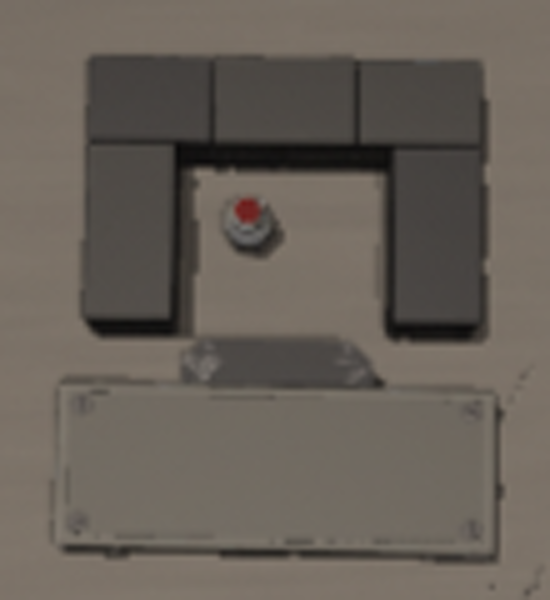

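View pics/wrist0.png

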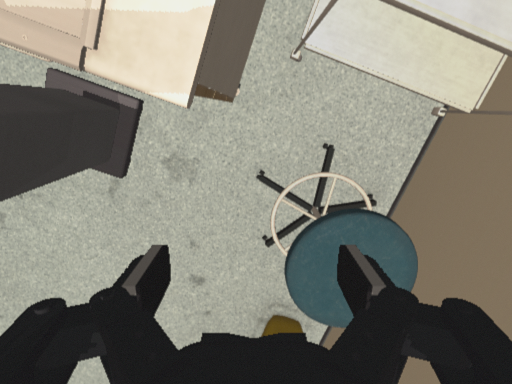

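```bash
python3 - <<'E'
from h import *
Z=lambda a:np.c_[195+(np.array(a)[:,0]+.5)/5-.5,105+(np.array(a)[:,1]+.5)/5-.5]
cast=Z([(90,57),(482,62),(84,318),(170,318),(395,324),(482,326),(177,145),(390,147)])
C=ray('top',cast,.06);print('castle FL FR  nLo nLi nRi nRo iL iR\n',C.round(4))
B=ray('top',Z([(61,382),(497,391),(497,558),(56,548)]),.06);print('block\n',B.round(4),B.mean(0))
print(np.linalg.norm(B-np.roll(B,1,0),axis=1))
print('vial cap',ray('top',Z([(247,210)]),.057))
print('meter',ray('top',[(355,250)],.05),'sciss',ray('top',[(168,250)],.0))
K,r,t=cam('top');print(-cv2.Rodrigues(r)[0].T@t, K[0,0])
# model fits via least squares
from scipy.optimize import least_squares
def fit(model,pts):
    f=lambda p:((np.c_[np.cos(p[2])*model[:,0]-np.sin(p[2])*model[:,1]+p[0],np.sin(p[2])*model[:,0]+np.cos(p[2])*model[:,1]+p[1]])-pts[:,:2]).ravel()
    s=least_squares(f,[.6,0,0]);return s.x,s.fun.reshape(-1,2)
cm=np.array([(.15,.11),(.15,-.11),(0,.11),(0,.06),(0,-.06),(0,-.11),(.1,.06),(.1,-.06)])
print(*fit(cm,C))
bm=np.array([(.045,.12),(.045,-.12),(-.045,-.12),(-.045,.12)])
print(*fit(bm,B))
E
```

```text
castle FL FR  nLo nLi nRi nRo iL iR
 [[ 0.7922  0.0408  0.06  ]
 [ 0.7847 -0.1771  0.06  ]
 [ 0.6453  0.0458  0.06  ]
 [ 0.6442 -0.0011  0.06  ]
 [ 0.638  -0.124   0.06  ]
 [ 0.6358 -0.1716  0.06  ]
 [ 0.741  -0.0066  0.06  ]
 [ 0.7373 -0.1243  0.06  ]]
block
 [[ 0.6103  0.0587  0.06  ]
 [ 0.5998 -0.1784  0.06  ]
 [ 0.509  -0.175   0.06  ]
 [ 0.5202  0.0623  0.06  ]] [ 0.55981408 -0.058101    0.06      ]
[0.09017107 0.23734757 0.09081259 0.23749227]
vial cap [[ 0.70421008 -0.04444529  0.057     ]]
meter [[ 0.41448503 -0.33738712  0.05      ]] sciss [[0.42499452 0.17687198 0.        ]]
[ 0.47035336 -0.05482671  1.03353332] 361.05989800479006
[ 0.6398657  -0.06238503 -0.03789074] [[ 0.00167889  0.00101811]
 [ 0.00092814 -0.00091501]
 [-0.0012438   0.00171957]
 [-0.00205509 -0.00131696]
 [-0.00043817  0.0016466 ]
 [-0.0001239  -0.00074429]
 [ 0.00103048  0.00038805]
 [ 0.00022344 -0.00179607]]
[ 0.55981408 -0.058101   -0.04476583] [[-1.39462692e-04  1.06175909e-03]
 [-3.74538140e-04 -1.58282502e-03]
 [ 4.62697747e-04 -1.00409292e-03]
 [ 5.13030848e-05  1.52515885e-03]]
```

```bash
cat >> h.py <<'E'
from scipy.spatial.transform import Rotation as Rot
CY=-0.038; CO=np.array([.640,-.0624,0])
Rd=Rot.from_euler('z',CY).as_matrix()@np.array([[0,0,1.],[0,1,0],[-1,0,0]])
def rel(p,R=None):
    o=get_obs();R0=Rot.from_rotvec(o['orientation']).as_matrix()
    R=Rd if R is None else R
    return Rot.from_matrix(R0.T@R).as_rotvec().round(3),(R0.T@(np.array(p)-o['tcp_pos'])).round(4)
def c2w(p): return CO+Rot.from_euler('z',CY).apply(p)
def w2c(p): return Rot.from_euler('z',-CY).apply(np.array(p)-CO)
def st():
    o=get_obs();R0=Rot.from_rotvec(o['orientation']).as_matrix()
    print('t',o['clock'],'castle tcp',w2c(o['tcp_pos']).round(4),'F',Rot.from_euler('z',-CY).apply(o['contact_force']).round(1),'rotdev',Rot.from_matrix(Rd.T@R0).as_rotvec().round(3),'j',np.round(o['joints'],2))
E
python3 - <<'E'
from h import *
o=get_obs();R0=Rot.from_rotvec(o['orientation']).as_matrix();print(R0.round(3))
Rh=Rd@np.diag([1,-1,-1])
for R in(Rd,Rh):
  for P in [(-.18,.10,.2),(-.18,-.1,.2)]: print(rel(c2w(P),R))
st()
E
```

```text
[[-0.001  0.335 -0.942]
 [ 0.001 -0.942 -0.335]
 [-1.    -0.001  0.   ]]
(array([-2.762e+00, -2.000e-03,  1.000e-03]), array([ 0.0313, -0.5608, -0.452 ]))
(array([-2.762e+00, -2.000e-03,  1.000e-03]), array([ 0.031 , -0.3751, -0.3779]))
(array([0.38 , 0.   , 0.001]), array([ 0.0313, -0.5608, -0.452 ]))
(array([0.38 , 0.   , 0.001]), array([ 0.031 , -0.3751, -0.3779]))
t 0.15 castle tcp [-0.3919 -0.5885  0.2306] F [ 0.2 -0.1  0.2] rotdev [ 2.762e+00  2.000e-03 -1.000e-03] j [ 1.12  0.48  0.02  1.56 -0.01  1.11 -0.08]
```

Request:
{"fn": "apply_moves", "kwargs": {"series": "0.04 0 0 0.003 -0.037 -0.038 0; 0.08 0 0 0.006 -0.075 -0.076 0; 0.12 0 0 0.009 -0.112 -0.113 0; 0.16 0 0 0.012 -0.15 -0.151 0; 0.2 0 0 0.015 -0.188 -0.189 0; 0.24 0 0 0.018 -0.225 -0.227 0; 0.28 0 0 0.021 -0.263 -0.265 0; 0.32 0 0 0.024 -0.3 -0.302 0; 0.36 0 0 0.027 -0.338 -0.34 0; 0.38 0 0 0.031 -0.375 -0.378 0; 0.38 0 0 0.031 -0.375 -0.378 0"}}

```text
clock: 1.52
tcp_pos: [0.4583, -0.1515, 0.2001]
orientation: [-2.206, 0.032, 2.205]
contact_force: [0.4, -0.7, 0.3]
grip_width: -0.0002
```

```bash
sed -i 's/^CY=/Hx=np.diag([1,-1,-1]);CY=/; s/as_matrix()@np.array(\[\[0,0,1.\],\[0,1,0\],\[-1,0,0\]\])/as_matrix()@np.array([[0,0,1.],[0,1,0],[-1,0,0]])@Hx/' h.py; python3 - <<'E'
from h import *
st(); print(rel(c2w((-.155,-.1,.02))))
for n in("wrist","side"): cv2.imwrite(f"pics/{n}1.png",grab_frame(n))
E
```

```text
t 1.525 castle tcp [-0.1782 -0.096   0.2001] F [ 0.4 -0.7  0.3] rotdev [-0.008  0.    -0.002] j [ 0.37  0.21 -0.2   2.03  0.05  0.91 -1.46]
(array([ 0.008, -0.   ,  0.002]), array([ 0.1801,  0.0045, -0.0231]))
```

View pics/wrist1.png

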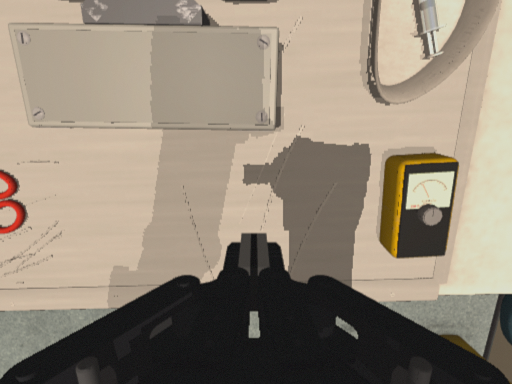

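View pics/side1.png

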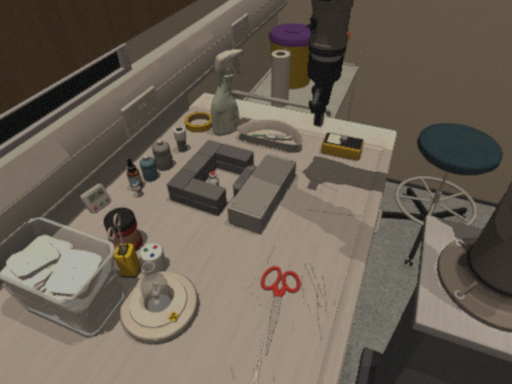

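The wrist view shows the block's right end at column 278, with the shut fingers at column 254 and clear of it. Next I descend behind the right end.

Request:
{"fn": "apply_moves", "kwargs": {"series": "0.008 0 0 0.05 0.004 -0.005 0; 0.008 0 0 0.1 0.004 -0.01 0; 0.008 0 0 0.14 0.004 -0.015 0; 0.008 0 0 0.17 0.004 -0.018 0; 0.008 0 0 0.18 0.004 -0.018 0; 0.008 0 0 0.18 0.004 -0.018 0; 0.008 0 0 0.18 0.004 -0.018 0"}}

```text
clock: 2.5
tcp_pos: [0.4751, -0.1614, 0.0215]
orientation: [-2.2, 0.052, 2.196]
contact_force: [-0.6, -0.8, 0.5]
grip_width: -0.0
```

```bash
python3 - <<'E'
from h import *
st()
for n in("wrist","side"): cv2.imwrite(f"pics/{n}2.png",grab_frame(n))
E
```

```text
t 2.5 castle tcp [-0.161  -0.1052  0.0215] F [-0.6 -0.8  0.5] rotdev [0.009 0.002 0.001] j [ 0.33  0.51 -0.15  2.11  0.15  0.53 -1.55]
```

View pics/wrist2.png

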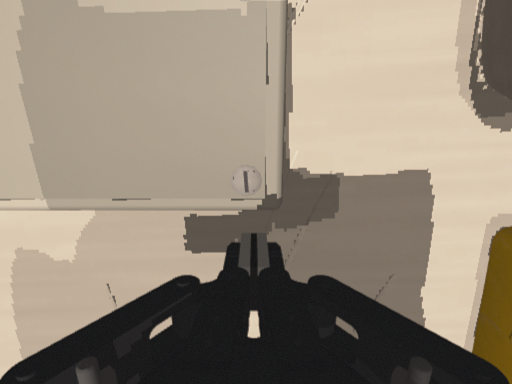

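View pics/side2.png

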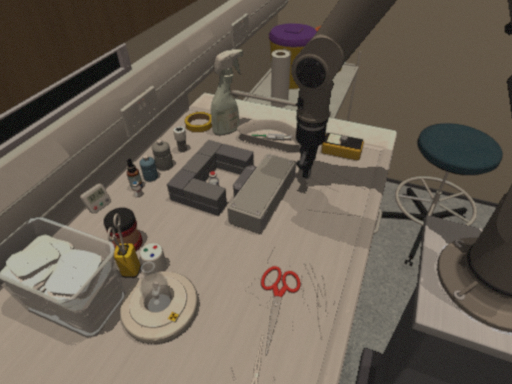

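Request:
{"fn": "apply_moves", "kwargs": {"series": "0 0 0 0 0 -0.005 0; 0 0 0 0 0 -0.01 0; 0 0 0 0 0 -0.014 0; 0 0 0 0 0 -0.016 0; 0 0 0 0 0 -0.0175 0; 0 0 0 0 0 -0.019 0; 0 0 0 0 0 -0.0205 0; 0 0 0 0 0 -0.022 0"}}

```text
clock: 3.6
tcp_pos: [0.4966, -0.1617, 0.0203]
orientation: [-2.198, 0.051, 2.198]
contact_force: [-0.1, -0.2, 0.1]
grip_width: 0.0004
```

```bash
python3 - <<'E'
from h import *
st()
E
```

```text
t 3.6 castle tcp [-0.1396 -0.1047  0.0203] F [-0.1 -0.2  0.1] rotdev [ 0.008 -0.     0.   ] j [ 0.32  0.54 -0.15  2.06  0.15  0.55 -1.56]
```

Request:
{"fn": "apply_moves", "kwargs": {"series": "0 0 0 0 0 -0.0015 0; 0 0 0 0 0 -0.003 0; 0 0 0 0 0 -0.0045 0; 0 0 0 0 0 -0.006 0; 0 0 0 0 0 -0.007 0"}}

```text
clock: 4.22
tcp_pos: [0.4985, -0.1619, 0.019]
orientation: [-2.187, 0.051, 2.208]
contact_force: [-11.5, 0.9, 1.8]
grip_width: 0.0001
```

```bash
python3 - <<'E'
from h import *
st()
E
```

```text
t 4.225 castle tcp [-0.1376 -0.1048  0.019 ] F [-11.5   0.5   1.8] rotdev [ 0.009 -0.01  -0.   ] j [ 0.31  0.55 -0.15  2.05  0.15  0.57 -1.56]
```

Request:
{"fn": "apply_moves", "kwargs": {"series": "0 0 0 0 0 -0.001 0; 0 0 0 0 0 -0.002 0; 0 0 0 0 0 -0.003 0; 0 0 0 0 0 -0.004 0; 0 0 0 0 0 -0.005 0"}}

```text
clock: 4.85
tcp_pos: [0.4989, -0.1622, 0.0183]
orientation: [-2.177, 0.052, 2.216]
contact_force: [-20.9, 0.3, 10.5]
grip_width: -0.0
```

```bash
python3 - <<'E'
from h import *
st()
E
```

```text
t 4.85 castle tcp [-0.1372 -0.1051  0.0183] F [-20.9  -0.5  10.5] rotdev [ 0.01  -0.018 -0.   ] j [ 0.31  0.55 -0.15  2.04  0.15  0.58 -1.56]
```

Request:
{"fn": "apply_moves", "kwargs": {"series": "0 0 0 -0.001 0 -0.0 0; 0 0 0 -0.002 0 -0.0005 0; 0 0 0 -0.003 0 -0.001 0"}}

```text
clock: 5.22
tcp_pos: [0.4998, -0.1621, 0.0202]
orientation: [-2.177, 0.051, 2.217]
contact_force: [-16.6, 0.8, -2.5]
grip_width: 0.0002
```

```bash
python3 - <<'E'
from h import *
st()
E
```

```text
t 5.225 castle tcp [-0.1363 -0.1049  0.0202] F [-16.6   0.1  -2.5] rotdev [ 0.01  -0.018 -0.001] j [ 0.31  0.55 -0.15  2.04  0.15  0.58 -1.56]
```

Request:
{"fn": "apply_moves", "kwargs": {"series": "0 0 0 -0.0003 0 -0.001 0; 0 0 0 -0.0006 0 -0.002 0; 0 0 0 -0.0009 0 -0.003 0; 0 0 0 -0.0012 0 -0.004 0; 0 0 0 -0.0015 0 -0.005 0"}}

```text
clock: 5.85
tcp_pos: [0.5043, -0.163, 0.0216]
orientation: [-2.176, 0.052, 2.218]
contact_force: [-18.1, -2.1, -2.3]
grip_width: -0.0002
```

```bash
python3 - <<'E'
from h import *
st()
cv2.imwrite("pics/top3.png",grab_frame('top'))
E
```

```text
t 5.85 castle tcp [-0.1318 -0.1057  0.0216] F [-18.   -2.7  -2.3] rotdev [ 0.01  -0.019 -0.   ] j [ 0.31  0.55 -0.15  2.03  0.14  0.59 -1.56]
```

View pics/top3.png

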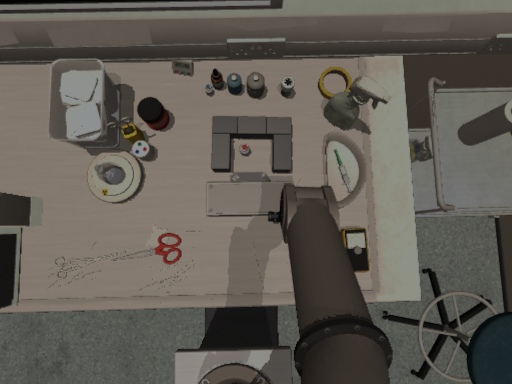

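Request:
{"fn": "apply_moves", "kwargs": {"series": "0 0 0 0 0 -0.0012 0; 0 0 0 0 0 -0.0024 0; 0 0 0 0 0 -0.0035 0; 0 0 0 0 0 0.006 0; 0 0 0 0 0 0.02 0; 0 0 0 0 0 0.03 0; 0 0 0 0 -0.04 0.03 0; 0 0 0 0 -0.09 0.03 0; 0 0 0 0 -0.14 0.03 0; 0 0 0 0 -0.18 0.03 0; 0 0 0 0 -0.21 0.03 0; 0 0 0 0 -0.21 0.03 0"}}

```text
clock: 7.4
tcp_pos: [0.4948, 0.052, 0.0253]
orientation: [-2.202, 0.043, 2.198]
contact_force: [0.8, -0.3, -0.2]
grip_width: -0.0004
```

```bash
python3 - <<'E'
from h import *
st()
cv2.imwrite("pics/top4.png",grab_frame('top'))
cv2.imwrite("pics/wrist4.png",grab_frame('wrist'))
E
```

```text
t 7.4 castle tcp [-0.1495  0.1088  0.0253] F [ 0.8 -0.3 -0.2] rotdev [ 0.003  0.002 -0.002] j [-0.11  0.5  -0.15  2.12  0.14  0.53 -1.97]
```

View pics/top4.png

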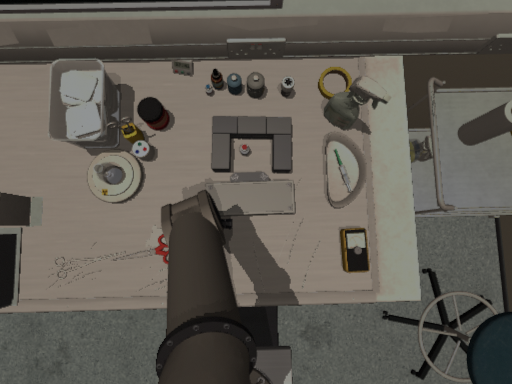

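View pics/wrist4.png

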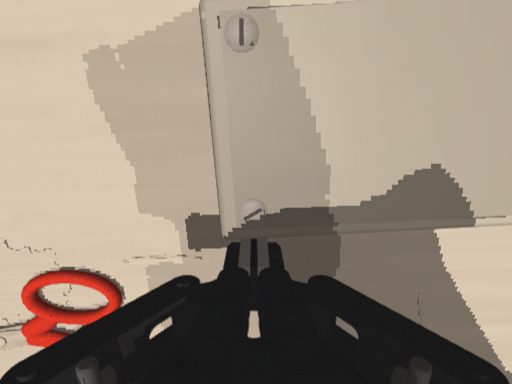

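Request:
{"fn": "apply_moves", "kwargs": {"series": "0 0 0 0 0.005 -0.002 0; 0 0 0 0 0.005 -0.004 0; 0 0 0 0 0.005 -0.0055 0; 0 0 0 0 0.005 -0.007 0; 0 0 0 0 0.005 -0.0085 0; 0 0 0 0 0.005 -0.01 0; 0 0 0 0 0.005 -0.0115 0; 0 0 0 0 0.005 -0.013 0; 0 0 0 0 0.005 -0.014 0; 0 0 0 -0.0005 0.005 -0.015 0; 0 0 0 -0.001 0.005 -0.016 0; 0 0 0 -0.0015 0.005 -0.017 0"}}

```text
clock: 9.0
tcp_pos: [0.5047, 0.0428, 0.0242]
orientation: [-2.187, 0.051, 2.213]
contact_force: [-12.0, 1.9, -2.7]
grip_width: 0.0001
```

```bash
python3 - <<'E'
from h import *
st()
E
```

```text
t 9.0 castle tcp [-0.1392  0.1     0.0242] F [-12.    1.5  -2.7] rotdev [ 0.007 -0.012  0.002] j [-0.09  0.52 -0.15  2.09  0.14  0.56 -1.95]
```

Request:
{"fn": "apply_moves", "kwargs": {"series": "0 0 0 0 0 -0.0012 0; 0 0 0 0 0 -0.0024 0; 0 0 0 0 0 -0.0036 0; 0 0 0 0 0 -0.0048 0; 0 0 0 0 0 -0.006 0; 0 0 0 0 0 -0.0072 0; 0 0 0 0 0 -0.0084 0; 0 0 0 0 0 -0.0096 0; 0 0 0 0 0 -0.0108 0; 0 0 0 0 0 -0.012 0"}}

```text
clock: 10.25
tcp_pos: [0.5124, 0.044, 0.0234]
orientation: [-2.179, 0.049, 2.222]
contact_force: [-20.4, 5.9, 2.3]
grip_width: -0.0001
```

```bash
python3 - <<'E'
from h import *
st()
cv2.imwrite("pics/top5.png",grab_frame('top'))
E
```

```text
t 10.25 castle tcp [-0.1316  0.1015  0.0234] F [-20.6   5.2   2.3] rotdev [ 0.005 -0.019  0.002] j [-0.08  0.53 -0.15  2.06  0.14  0.58 -1.94]
```

Request:
{"fn": "apply_moves", "kwargs": {"series": "0 0 0 0 0 -0.0012 0; 0 0 0 0 0 -0.0024 0; 0 0 0 0 0 -0.0036 0; 0 0 0 0 0 -0.0048 0; 0 0 0 0 0 0.005 0; 0 0 0 0 0 0.018 0; 0 0 0 0 0 0.026 0; 0 0 0 0 0.05 0.026 0; 0 0 0 0 0.11 0.026 0; 0 0 0 0 0.17 0.026 0; 0 0 0 0 0.205 0.026 0; 0 0 0 0 0.205 0.026 0"}}

```text
clock: 11.8
tcp_pos: [0.4872, -0.1655, 0.0266]
orientation: [-2.197, 0.06, 2.194]
contact_force: [-0.4, 0.6, -0.6]
grip_width: -0.0001
```

```bash
python3 - <<'E'
from h import *
st()
im=grab_frame('top');cv2.imwrite("pics/top6.png",im)
cv2.imwrite("pics/top6z.png",cv2.resize(im[105:225,195:305],None,fx=5,fy=5,interpolation=cv2.INTER_CUBIC))
E
```

```text
t 11.8 castle tcp [-0.1488 -0.1088  0.0266] F [-0.4  0.6 -0.6] rotdev [0.015 0.001 0.002] j [ 0.33  0.52 -0.15  2.08  0.14  0.55 -1.55]
```

View pics/top6z.png

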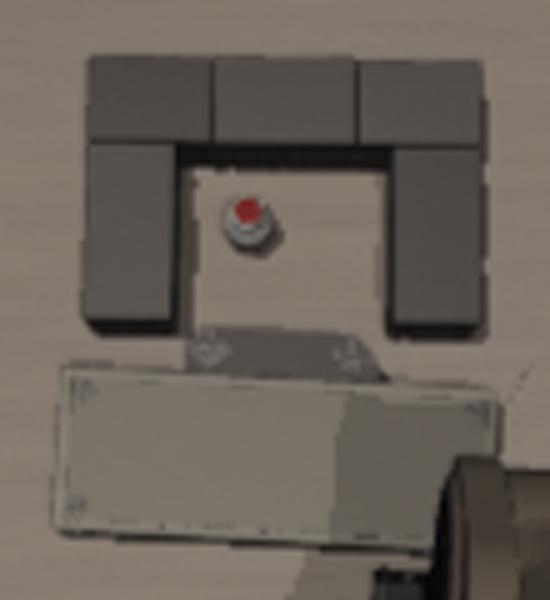

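Top crop: the block's far corners are at (63,366) and (499,391), its near-left corner is at (60,530), and the tongue end is near y≈328–335. The left end is ahead.

```bash
cat >> h.py <<'E'
from scipy.optimize import least_squares
BM=dict(fl=(.045,.12),fr=(.045,-.12),nr=(-.045,-.12),nl=(-.045,.12))
def bfit(px,z=.06,C=None):
    k=list(px);a=np.array([px[i] for i in k],float);uv=np.c_[195+(a[:,0]+.5)/5-.5,105+(a[:,1]+.5)/5-.5]
    P=w2c(ray('top',uv,z,C))[:,:2];m=np.array([BM[i] for i in k])*.99
    R=lambda t:np.array([[np.cos(t),-np.sin(t)],[np.sin(t),np.cos(t)]])
    s=least_squares(lambda p:(m@R(p[2]).T+p[:2]-P).ravel(),[-.08,0,0]);p=s.x
    q=lambda x,y:(p[:2]+R(p[2])@[x,y]).round(4)
    print('block c',p.round(4),'res',np.abs(s.fun).max().round(4),'SL',q(.045,.085),'SR',q(.045,-.085),'tip',q(.07,0))
E
python3 - <<'E'
from h import *
bfit(dict(fl=(61,382),fr=(497,391),nr=(497,558),nl=(56,548)))
bfit(dict(fl=(63,366),fr=(499,391),nl=(60,530)))
E
```

```text
block c [-0.0803  0.0012 -0.0068] res 0.001 SL [-0.0347  0.0859] SR [-0.0359 -0.0841] tip [-0.0103  0.0008]
block c [-0.075   0.0005 -0.0367] res 0.0027 SL [-0.0269  0.0838] SR [-0.0331 -0.0861] tip [-0.005 -0.002]
```

Request:
{"fn": "apply_moves", "kwargs": {"series": "0 0 0 0 -0.004 -0.003 0; 0 0 0 0 -0.004 -0.006 0; 0 0 0 0 -0.004 -0.0085 0; 0 0 0 0 -0.004 -0.0105 0; 0 0 0 0 -0.004 -0.012 0; 0 0 0 0 -0.004 -0.014 0; 0 0 0 0 -0.004 -0.016 0; 0 0 0 0 -0.004 -0.0175 0; 0 0 0 0 -0.004 -0.019 0; 0 0 0 0 -0.004 -0.0205 0; 0 0 0 0 -0.004 -0.022 0; 0 0 0 0 -0.004 -0.0235 0"}}

```text
clock: 13.35
tcp_pos: [0.5013, -0.1584, 0.0239]
orientation: [-2.176, 0.052, 2.217]
contact_force: [-20.2, 0.9, 7.8]
grip_width: -0.0001
```

```bash
python3 - <<'E'
from h import *
st()
E
```

```text
t 13.35 castle tcp [-0.135  -0.1012  0.0239] F [-20.3   0.1   7.8] rotdev [ 0.01  -0.019 -0.   ] j [ 0.31  0.54 -0.15  2.04  0.14  0.59 -1.56]
```

Request:
{"fn": "apply_moves", "kwargs": {"series": "0 0 0 -0.0007 0 -0.0012 0; 0 0 0 -0.0014 0 -0.0026 0; 0 0 0 -0.002 0 -0.004 0; 0 0 0 -0.002 0 -0.0054 0; 0 0 0 -0.002 0 -0.0068 0; 0 0 0 -0.002 0 -0.0082 0; 0 0 0 -0.002 0 -0.0096 0; 0 0 0 -0.002 0 -0.011 0; 0 0 0 -0.002 0 0 0; 0 0 0 -0.002 0 0.013 0; 0 0 0 -0.002 0 0.021 0"}}

```text
clock: 14.72
tcp_pos: [0.4902, -0.1571, 0.0287]
orientation: [-2.2, 0.05, 2.197]
contact_force: [-0.1, 0.4, -0.1]
grip_width: 0.0001
```

Request:
{"fn": "apply_moves", "kwargs": {"series": "0 0 0 0 -0.05 0 0; 0 0 0 0 -0.11 0 0; 0 0 0 0 -0.17 0 0; 0 0 0 0 -0.205 0 0; 0 0 0 0 -0.205 0 0"}}

```text
clock: 15.35
tcp_pos: [0.5003, 0.0517, 0.0289]
orientation: [-2.202, 0.041, 2.198]
contact_force: [0.1, -0.7, -0.0]
grip_width: 0.0001
```

```bash
python3 - <<'E'
from h import *
st()
im=grab_frame('top');cv2.imwrite("pics/top7.png",im)
cv2.imwrite("pics/top7z.png",cv2.resize(im[105:225,195:305],None,fx=5,fy=5,interpolation=cv2.INTER_CUBIC))
E
```

```text
t 15.35 castle tcp [-0.1439  0.1087  0.0289] F [ 0.1 -0.7 -0. ] rotdev [ 0.002  0.002 -0.002] j [-0.1   0.5  -0.15  2.1   0.14  0.54 -1.97]
```

View pics/top7z.png

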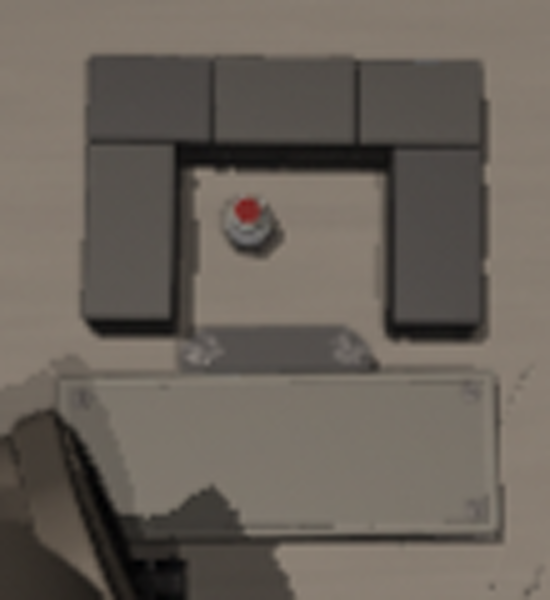

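```bash
python3 - <<'E'
from h import *
bfit(dict(fl=(60,373),fr=(496,373),nr=(498,537)))
E
```

```text
block c [-0.0722  0.0013  0.0137] res 0.0002 SL [-0.0284  0.0869] SR [-0.0261 -0.0831] tip [-0.0022  0.0022]
```

Request:
{"fn": "apply_moves", "kwargs": {"series": "0 0 0 0 0.004 -0.004 0; 0 0 0 0 0.004 -0.008 0; 0 0 0 0 0.004 -0.0105 0; 0 0 0 0 0.004 -0.0125 0; 0 0 0 0 0.004 -0.0145 0; 0 0 0 0 0.004 -0.0165 0; 0 0 0 0 0.004 -0.0185 0; 0 0 0 0 0.004 -0.02 0; 0 0 0 0 0.004 -0.0215 0; 0 0 0 0 0.004 -0.023 0; 0 0 0 0 0.004 -0.0245 0; 0 0 0 0 0.004 -0.026 0"}}

```text
clock: 16.9
tcp_pos: [0.515, 0.043, 0.0257]
orientation: [-2.179, 0.05, 2.222]
contact_force: [-21.7, 5.3, 7.8]
grip_width: -0.0001
```

```bash
python3 - <<'E'
from h import *
st()
E
```

```text
t 16.9 castle tcp [-0.1289  0.1006  0.0257] F [-21.9   4.5   7.8] rotdev [ 0.006 -0.019  0.003] j [-0.08  0.53 -0.15  2.06  0.14  0.58 -1.94]
```

Request:
{"fn": "apply_moves", "kwargs": {"series": "0 0 0 -0.001 0 -0.0013 0; 0 0 0 -0.002 0 -0.0027 0; 0 0 0 -0.002 0 -0.0042 0; 0 0 0 -0.002 0 -0.0057 0; 0 0 0 -0.002 0 -0.0072 0; 0 0 0 -0.002 0 -0.0087 0; 0 0 0 -0.002 0 0 0; 0 0 0 -0.002 0 0.014 0; 0 0 0 -0.002 0.01 0.0245 0; 0 0 0 -0.002 0.07 0.0245 0; 0 0 0 -0.002 0.13 0.0245 0; 0 0 0 -0.002 0.19 0.0245 0"}}

```text
clock: 18.4
tcp_pos: [0.492, -0.1492, 0.0309]
orientation: [-2.2, 0.052, 2.196]
contact_force: [0.4, -0.5, -0.0]
grip_width: 0.0001
```

Request:
{"fn": "apply_moves", "kwargs": {"series": "0 0 0 0.002 0.012 0 0; 0 0 0 0.002 0.012 -0.002 0; 0 0 0 0.002 0.012 -0.004 0"}}

```text
clock: 18.77
tcp_pos: [0.4962, -0.1568, 0.0285]
orientation: [-2.199, 0.047, 2.198]
contact_force: [0.0, 0.0, -0.3]
grip_width: -0.0003
```

```bash
python3 - <<'E'
from h import *
st()
im=grab_frame('top');cv2.imwrite("pics/top8.png",im)
cv2.imwrite("pics/top8z.png",cv2.resize(im[105:225,195:305],None,fx=5,fy=5,interpolation=cv2.INTER_CUBIC))
E
```

```text
t 18.775 castle tcp [-0.1401 -0.0998  0.0285] F [ 0.   0.  -0.3] rotdev [ 0.006  0.001 -0.001] j [ 0.31  0.52 -0.15  2.06  0.14  0.57 -1.56]
```

View pics/top8z.png

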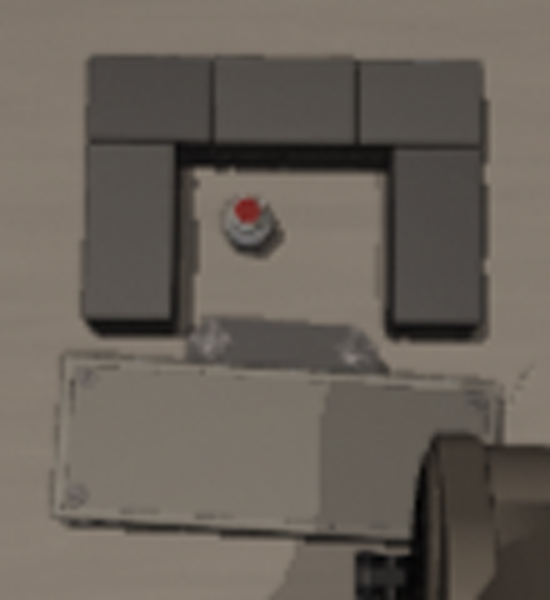

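```bash
python3 - <<'E'
from h import *
bfit(dict(fl=(64,352),fr=(500,381),nl=(56,518)))
E
```

```text
block c [-0.0688  0.0012 -0.0461] res 0.0014 SL [-0.0199  0.084 ] SR [-0.0277 -0.0858] tip [ 0.0011 -0.0021]
```

Request:
{"fn": "apply_moves", "kwargs": {"series": "0 0 0 0 0.004 -0.003 0; 0 0 0 0 0.004 -0.006 0; 0 0 0 0 0.004 -0.008 0; 0 0 0 0 0.004 -0.01 0; 0 0 0 0 0.004 -0.012 0; 0 0 0 0 0.004 -0.014 0; 0 0 0 0 0.004 -0.016 0; 0 0 0 -0.0005 0.004 -0.0175 0; 0 0 0 -0.001 0.004 -0.019 0; 0 0 0 -0.0015 0.004 -0.0205 0; 0 0 0 -0.002 0.004 -0.022 0; 0 0 0 -0.002 0.004 -0.0235 0"}}

```text
clock: 20.32
tcp_pos: [0.5088, -0.1648, 0.027]
orientation: [-2.176, 0.054, 2.217]
contact_force: [-18.1, -2.8, -1.3]
grip_width: 0.0001
```

```bash
python3 - <<'E'
from h import *
st()
E
```

```text
t 20.325 castle tcp [-0.1272 -0.1073  0.027 ] F [-18.   -3.5  -1.3] rotdev [ 0.011 -0.019  0.   ] j [ 0.31  0.55 -0.15  2.01  0.14  0.61 -1.55]
```

Request:
{"fn": "apply_moves", "kwargs": {"series": "0 0 0 0 0 -0.0015 0; 0 0 0 0 0 -0.003 0; 0 0 0 0 0 -0.0045 0; 0 0 0 0 0 -0.006 0; 0 0 0 0 0 -0.0075 0; 0 0 0 0 0 -0.009 0; 0 0 0 0 0 0 0; 0 0 0 0 0 0.012 0; 0 0 0 0 -0.01 0.02 0; 0 0 0 0 -0.07 0.02 0; 0 0 0 0 -0.13 0.02 0; 0 0 0 0 -0.19 0.02 0"}}

```text
clock: 21.82
tcp_pos: [0.5081, 0.0299, 0.0308]
orientation: [-2.2, 0.049, 2.196]
contact_force: [0.8, 0.4, -0.7]
grip_width: 0.0002
```

Request:
{"fn": "apply_moves", "kwargs": {"series": "0 0 0 0.002 -0.02 0 0; 0 0 0 0.002 -0.02 -0.002 0; 0 0 0 0.002 -0.02 -0.002 0"}}

```text
clock: 22.2
tcp_pos: [0.5109, 0.046, 0.0285]
orientation: [-2.198, 0.052, 2.197]
contact_force: [-0.3, -0.4, -0.9]
grip_width: -0.0004
```

```bash
python3 - <<'E'
from h import *
st()
im=grab_frame('top');cv2.imwrite("pics/top9.png",im)
cv2.imwrite("pics/top9z.png",cv2.resize(im[105:225,195:305],None,fx=5,fy=5,interpolation=cv2.INTER_CUBIC))
E
```

```text
t 22.2 castle tcp [-0.1332  0.1034  0.0285] F [-0.3 -0.4 -0.9] rotdev [0.009 0.    0.001] j [-0.09  0.51 -0.15  2.08  0.14  0.56 -1.96]
```

View pics/top9z.png

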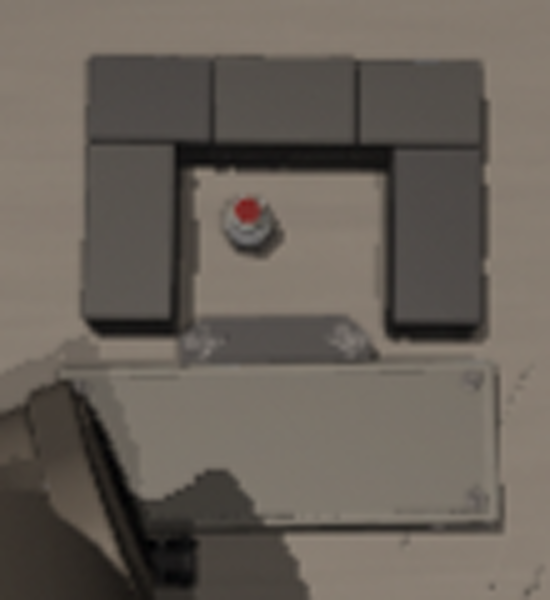

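```bash
python3 - <<'E'
from h import *
bfit(dict(fl=(60,364),fr=(496,361),nr=(499,523)))
E
```

```text
block c [-0.0662  0.001   0.0225] res 0.0004 SL [-0.0231  0.087 ] SR [-0.0193 -0.083 ] tip [0.0038 0.0026]
```

Request:
{"fn": "apply_moves", "kwargs": {"series": "0 0 0 0 0 -0.003 0; 0 0 0 0 0 -0.005 0; 0 0 0 0 0 -0.007 0; 0 0 0 0 0 -0.009 0; 0 0 0 0 0 -0.011 0; 0 0 0 0 0 -0.013 0; 0 0 0 -0.0005 0 -0.0145 0; 0 0 0 -0.001 0 -0.016 0; 0 0 0 -0.0015 0 -0.0175 0; 0 0 0 -0.002 0 -0.019 0; 0 0 0 -0.002 0 -0.0205 0; 0 0 0 -0.002 0 -0.022 0"}}

```text
clock: 23.75
tcp_pos: [0.5225, 0.0474, 0.0271]
orientation: [-2.179, 0.049, 2.221]
contact_force: [-19.9, 7.6, 1.0]
grip_width: 0.0001
```

```bash
python3 - <<'E'
from h import *
st()
E
```

```text
t 23.75 castle tcp [-0.1216  0.1053  0.0271] F [-20.1   6.9   1. ] rotdev [ 0.005 -0.019  0.002] j [-0.08  0.54 -0.15  2.04  0.13  0.6  -1.94]
```

Request:
{"fn": "apply_moves", "kwargs": {"series": "0 0 0 0 -0.0005 -0.0015 0; 0 0 0 0 -0.001 -0.003 0; 0 0 0 0 -0.0015 -0.0045 0; 0 0 0 0 -0.002 -0.006 0; 0 0 0 0 -0.0025 -0.0075 0; 0 0 0 0 -0.003 -0.009 0; 0 0 0 0 -0.003 0 0; 0 0 0 0 -0.003 0.014 0; 0 0 0 0 0.01 0.0245 0; 0 0 0 0 0.07 0.0245 0; 0 0 0 0 0.13 0.0245 0; 0 0 0 0 0.19 0.0245 0"}}

```text
clock: 25.25
tcp_pos: [0.499, -0.1458, 0.0308]
orientation: [-2.2, 0.052, 2.197]
contact_force: [0.4, -0.2, 0.3]
grip_width: 0.0001
```

Request:
{"fn": "apply_moves", "kwargs": {"series": "0 0 0 0.002 0.017 0 0; 0 0 0 0.002 0.017 0 0; 0 0 0 0.002 0.017 -0.002 0"}}

```text
clock: 25.62
tcp_pos: [0.5008, -0.158, 0.0284]
orientation: [-2.199, 0.047, 2.199]
contact_force: [-0.3, 0.3, -0.0]
grip_width: -0.0001
```

```bash
python3 - <<'E'
from h import *
st()
im=grab_frame('top');cv2.imwrite("pics/top10.png",im)
cv2.imwrite("pics/top10z.png",cv2.resize(im[105:225,195:305],None,fx=5,fy=5,interpolation=cv2.INTER_CUBIC))
E
```

```text
t 25.625 castle tcp [-0.1355 -0.1008  0.0284] F [-0.3  0.3 -0. ] rotdev [ 0.006  0.    -0.001] j [ 0.31  0.53 -0.15  2.05  0.14  0.57 -1.56]
```

View pics/top10z.png

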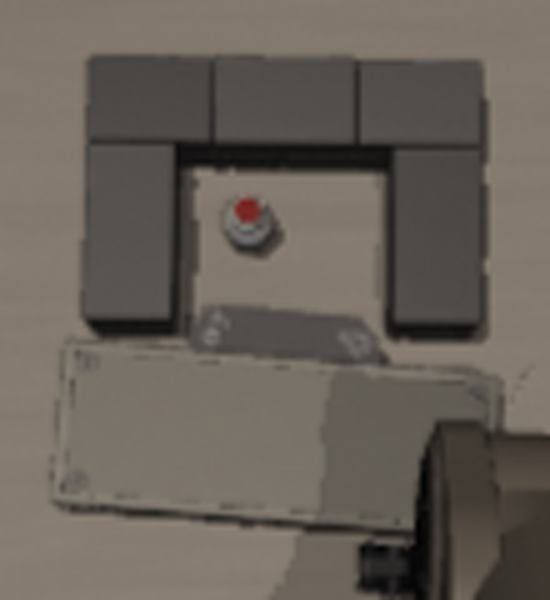

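```bash
python3 - <<'E'
from h import *
bfit(dict(fl=(66,340),fr=(500,375),nl=(56,504)))
E
```

```text
block c [-0.0635  0.0012 -0.0613] res 0.0018 SL [-0.0134  0.0833] SR [-0.0238 -0.0864] tip [ 0.0063 -0.0031]
```

Request:
{"fn": "apply_moves", "kwargs": {"series": "0 0 0 0 0.004 -0.003 0; 0 0 0 0 0.004 -0.006 0; 0 0 0 0 0.004 -0.008 0; 0 0 0 0 0.004 -0.01 0; 0 0 0 0 0.004 -0.012 0; 0 0 0 0 0.004 -0.014 0; 0 0 0 -0.0005 0.004 -0.016 0; 0 0 0 -0.001 0.0045 -0.0175 0; 0 0 0 -0.0015 0.005 -0.019 0; 0 0 0 -0.002 0.0055 -0.0205 0; 0 0 0 -0.002 0.006 -0.022 0; 0 0 0 -0.002 0.0065 -0.0235 0"}}

```text
clock: 27.18
tcp_pos: [0.5147, -0.1671, 0.0272]
orientation: [-2.177, 0.051, 2.216]
contact_force: [-15.3, 1.2, -1.0]
grip_width: 0.0001
```

```bash
python3 - <<'E'
from h import *
st()
E
```

```text
t 27.175 castle tcp [-0.1212 -0.1094  0.0272] F [-15.3   0.6  -1. ] rotdev [ 0.01  -0.017 -0.001] j [ 0.32  0.55 -0.15  2.    0.14  0.61 -1.55]
```

Request:
{"fn": "apply_moves", "kwargs": {"series": "0 0 0 0 0.0005 -0.0015 0; 0 0 0 0 0.001 -0.003 0; 0 0 0 0 0.0015 -0.0045 0; 0 0 0 0 0.002 -0.006 0; 0 0 0 0 0.0025 -0.0075 0; 0 0 0 0 0.003 -0.009 0; 0 0 0 0 0.003 0 0; 0 0 0 0 0.003 0.012 0; 0 0 0 0 -0.01 0.02 0; 0 0 0 0 -0.07 0.02 0; 0 0 0 0 -0.13 0.02 0; 0 0 0 0 -0.19 0.02 0"}}

```text
clock: 28.68
tcp_pos: [0.5128, 0.0262, 0.0309]
orientation: [-2.2, 0.049, 2.196]
contact_force: [1.1, 0.4, 0.1]
grip_width: -0.0004
```

Request:
{"fn": "apply_moves", "kwargs": {"series": "0 0 0 0.002 -0.019 0 0; 0 0 0 0.002 -0.019 0 0; 0 0 0 0.002 -0.019 -0.001 0"}}

```text
clock: 29.05
tcp_pos: [0.5143, 0.0402, 0.0283]
orientation: [-2.197, 0.055, 2.198]
contact_force: [-0.5, 0.2, 0.7]
grip_width: -0.0002
```

```bash
python3 - <<'E'
from h import *
st()
im=grab_frame('top');cv2.imwrite("pics/top11.png",im)
cv2.imwrite("pics/top11z.png",cv2.resize(im[105:225,195:305],None,fx=5,fy=5,interpolation=cv2.INTER_CUBIC))
E
```

```text
t 29.05 castle tcp [-0.1296  0.0977  0.0283] F [-0.5  0.2  0.7] rotdev [ 0.01  -0.     0.001] j [-0.08  0.52 -0.15  2.07  0.14  0.56 -1.95]
```

View pics/top11z.png

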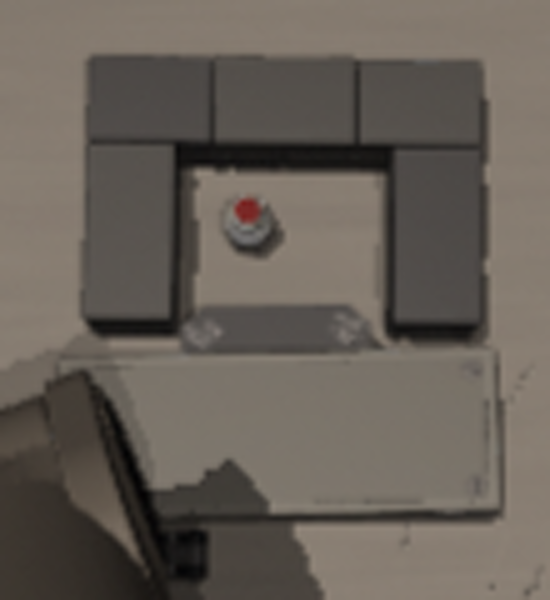

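```bash
python3 - <<'E'
from h import *
bfit(dict(fl=(60,353),fr=(498,348),nr=(502,512)))
E
```

```text
block c [-0.0599  0.0001  0.0259] res 0.0009 SL [-0.0171  0.0862] SR [-0.0127 -0.0837] tip [0.01   0.0019]
```

Request:
{"fn": "apply_moves", "kwargs": {"series": "0 0 0 0 -0.004 -0.003 0; 0 0 0 0 -0.005 -0.006 0; 0 0 0 0 -0.005 -0.008 0; 0 0 0 0 -0.005 -0.01 0; 0 0 0 0 -0.005 -0.012 0; 0 0 0 0 -0.005 -0.014 0; 0 0 0 -0.0005 -0.005 -0.016 0; 0 0 0 -0.001 -0.005 -0.0175 0; 0 0 0 -0.0015 -0.0055 -0.019 0; 0 0 0 -0.002 -0.006 -0.0205 0; 0 0 0 -0.002 -0.0065 -0.022 0; 0 0 0 -0.002 -0.007 -0.0235 0"}}

```text
clock: 30.6
tcp_pos: [0.5287, 0.0482, 0.0272]
orientation: [-2.18, 0.052, 2.22]
contact_force: [-18.9, 2.7, -0.3]
grip_width: 0.0
```

```bash
python3 - <<'E'
from h import *
st()
E
```

```text
t 30.6 castle tcp [-0.1155  0.1063  0.0272] F [-19.    1.9  -0.3] rotdev [ 0.006 -0.018  0.003] j [-0.09  0.54 -0.15  2.02  0.14  0.6  -1.95]
```

Request:
{"fn": "apply_moves", "kwargs": {"series": "0 0 0 0 -0.0005 -0.0015 0; 0 0 0 0 -0.001 -0.003 0; 0 0 0 0 -0.0015 -0.0045 0; 0 0 0 0 -0.002 -0.006 0; 0 0 0 0 -0.0025 -0.0075 0; 0 0 0 0 -0.003 0.001 0; 0 0 0 0 -0.003 0.014 0; 0 0 0 0 0.01 0.0235 0; 0 0 0 0 0.07 0.0235 0; 0 0 0 0 0.13 0.0235 0; 0 0 0 0 0.19 0.0235 0; 0 0 0 0 0.21 0.0235 0"}}

```text
clock: 32.1
tcp_pos: [0.5037, -0.1669, 0.0307]
orientation: [-2.196, 0.062, 2.195]
contact_force: [0.5, 0.6, -0.6]
grip_width: 0.0001
```

Request:
{"fn": "apply_moves", "kwargs": {"series": "0 0 0 0.002 0 0 0; 0 0 0 0.002 0 -0.001 0"}}

```text
clock: 32.35
tcp_pos: [0.506, -0.1595, 0.0283]
orientation: [-2.198, 0.049, 2.198]
contact_force: [0.5, 0.1, -0.3]
grip_width: 0.0
```

```bash
python3 - <<'E'
from h import *
st()
im=grab_frame('top');cv2.imwrite("pics/top12.png",im)
cv2.imwrite("pics/top12z.png",cv2.resize(im[105:225,195:305],None,fx=5,fy=5,interpolation=cv2.INTER_CUBIC))
E
```

```text
t 32.35 castle tcp [-0.1303 -0.1021  0.0283] F [ 0.4  0.1 -0.3] rotdev [ 0.007 -0.    -0.001] j [ 0.31  0.53 -0.15  2.04  0.14  0.58 -1.56]
```

View pics/top12z.png

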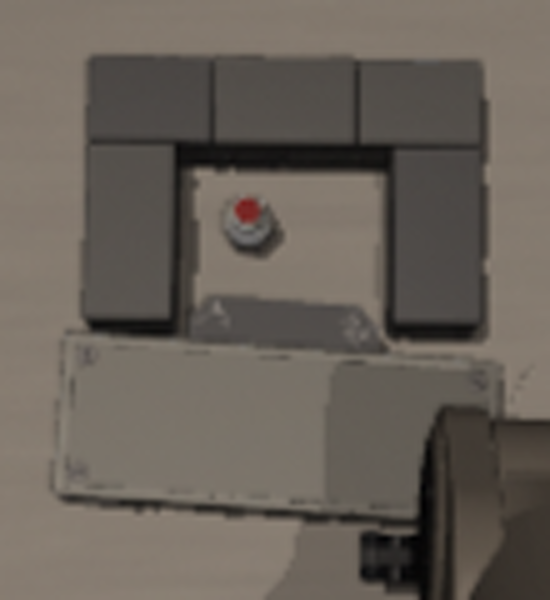

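```bash
python3 - <<'E'
from h import *
bfit(dict(fl=(64,331),fr=(501,361),nl=(56,494)))
E
```

```text
block c [-0.0571  0.0013 -0.0513] res 0.0014 SL [-0.0078  0.0839] SR [-0.0165 -0.0859] tip [ 0.0128 -0.0023]
```

Request:
{"fn": "apply_moves", "kwargs": {"series": "0 0 0 0 0.002 -0.0035 0; 0 0 0 0 0.002 -0.007 0; 0 0 0 0 0.002 -0.0095 0; 0 0 0 0 0.002 -0.0115 0; 0 0 0 0 0.002 -0.0135 0; 0 0 0 0 0.002 -0.0155 0; 0 0 0 -0.0005 0.0025 -0.0175 0; 0 0 0 -0.001 0.003 -0.019 0; 0 0 0 -0.0015 0.0035 -0.0205 0; 0 0 0 -0.002 0.004 -0.022 0; 0 0 0 -0.002 0.0045 -0.0235 0; 0 0 0 -0.002 0.005 -0.025 0"}}

```text
clock: 33.9
tcp_pos: [0.5219, -0.166, 0.0272]
orientation: [-2.178, 0.05, 2.216]
contact_force: [-15.9, 2.9, -1.3]
grip_width: -0.0001
```

```bash
python3 - <<'E'
from h import *
st()
E
```

```text
t 33.9 castle tcp [-0.1141 -0.108   0.0272] F [-16.    2.3  -1.3] rotdev [ 0.009 -0.017 -0.001] j [ 0.31  0.56 -0.15  1.99  0.14  0.62 -1.55]
```

Request:
{"fn": "apply_moves", "kwargs": {"series": "0 0 0 0 0.0005 -0.0014 0; 0 0 0 0 0.001 -0.0028 0; 0 0 0 0 0.0015 -0.0042 0; 0 0 0 0 0.002 -0.0056 0; 0 0 0 0 0.0025 -0.007 0; 0 0 0 0 0.003 0.001 0; 0 0 0 0 0.003 0.012 0; 0 0 0 0 -0.01 0.02 0; 0 0 0 0 -0.07 0.02 0; 0 0 0 0 -0.13 0.02 0; 0 0 0 0 -0.19 0.02 0; 0 0 0 0 -0.208 0.02 0"}}

```text
clock: 35.4
tcp_pos: [0.5206, 0.0483, 0.0309]
orientation: [-2.202, 0.039, 2.199]
contact_force: [-0.5, -0.4, 0.2]
grip_width: -0.0001
```

Request:
{"fn": "apply_moves", "kwargs": {"series": "0 0 0 0.002 0 0 0; 0 0 0 0.002 0 -0.001 0"}}

```text
clock: 35.65
tcp_pos: [0.5211, 0.0399, 0.0281]
orientation: [-2.197, 0.055, 2.198]
contact_force: [0.6, 0.3, 0.9]
grip_width: 0.0001
```

```bash
python3 - <<'E'
from h import *
st()
im=grab_frame('top');cv2.imwrite("pics/top13.png",im)
cv2.imwrite("pics/top13z.png",cv2.resize(im[105:225,195:305],None,fx=5,fy=5,interpolation=cv2.INTER_CUBIC))
E
```

```text
t 35.65 castle tcp [-0.1227  0.0977  0.0281] F [0.5 0.3 0.9] rotdev [ 0.01  -0.001  0.001] j [-0.08  0.53 -0.15  2.06  0.14  0.57 -1.94]
```

View pics/top13z.png

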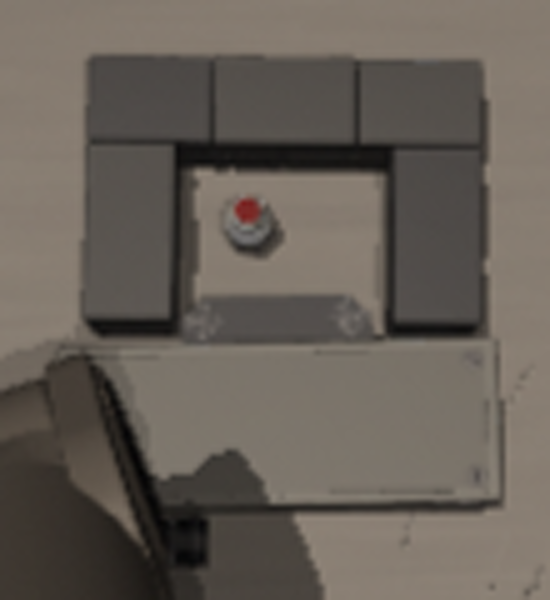

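```bash
python3 - <<'E'
from h import *
bfit(dict(fl=(62,342),fr=(496,337),nr=(502,501)))
E
```

```text
block c [-0.0539  0.0002  0.0259] res 0.0005 SL [-0.0111  0.0863] SR [-0.0067 -0.0836] tip [0.0161 0.002 ]
```

Request:
{"fn": "apply_moves", "kwargs": {"series": "0 0 0 0 -0.004 -0.003 0; 0 0 0 0 -0.005 -0.006 0; 0 0 0 0 -0.005 -0.008 0; 0 0 0 0 -0.005 -0.01 0; 0 0 0 0 -0.005 -0.012 0; 0 0 0 0 -0.005 -0.014 0; 0 0 0 -0.0005 -0.005 -0.0155 0; 0 0 0 -0.001 -0.005 -0.017 0; 0 0 0 -0.0015 -0.0055 -0.0185 0; 0 0 0 -0.002 -0.006 -0.02 0; 0 0 0 -0.002 -0.0065 -0.0215 0; 0 0 0 -0.002 -0.007 -0.023 0"}}

```text
clock: 37.2
tcp_pos: [0.5352, 0.048, 0.027]
orientation: [-2.18, 0.052, 2.22]
contact_force: [-16.8, 3.4, -2.1]
grip_width: 0.0001
```

```bash
python3 - <<'E'
from h import *
st()
E
```

```text
t 37.2 castle tcp [-0.109   0.1064  0.027 ] F [-17.    2.8  -2.1] rotdev [ 0.007 -0.018  0.003] j [-0.08  0.55 -0.15  2.01  0.14  0.61 -1.94]
```

Request:
{"fn": "apply_moves", "kwargs": {"series": "0 0 0 0 -0.0005 -0.0012 0; 0 0 0 0 -0.001 -0.0024 0; 0 0 0 0 -0.0015 -0.0035 0; 0 0 0 0 -0.002 0.003 0; 0 0 0 0 -0.002 0.014 0; 0 0 0 0 0.01 0.0235 0; 0 0 0 0 0.07 0.0235 0; 0 0 0 0 0.13 0.0235 0; 0 0 0 0 0.19 0.0235 0; 0 0 0 0 0.21 0.0235 0; 0 0 0 0.002 0.21 0.0235 0; 0 0 0 0.002 0.21 0.0225 0"}}

```text
clock: 38.7
tcp_pos: [0.5125, -0.1597, 0.0283]
orientation: [-2.198, 0.049, 2.198]
contact_force: [0.2, 1.6, -0.1]
grip_width: 0.0
```

```bash
python3 - <<'E'
from h import *
st()
im=grab_frame('top');cv2.imwrite("pics/top14.png",im)
cv2.imwrite("pics/top14z.png",cv2.resize(im[105:225,195:305],None,fx=5,fy=5,interpolation=cv2.INTER_CUBIC))
E
```

```text
t 38.7 castle tcp [-0.1237 -0.1021  0.0283] F [ 0.1  1.6 -0.1] rotdev [ 0.007  0.    -0.001] j [ 0.31  0.54 -0.15  2.02  0.14  0.59 -1.56]
```

View pics/top14z.png

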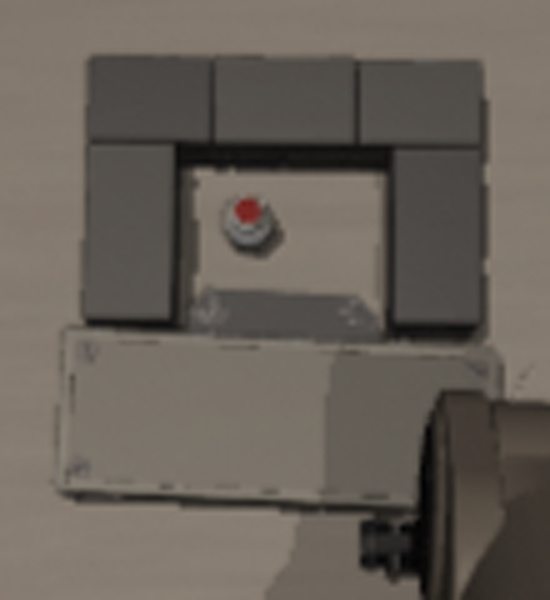

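```bash
python3 - <<'E'
from h import *
bfit(dict(fl=(65,326),fr=(499,350),nl=(58,489)))
E
```

```text
block c [-0.0527  0.0009 -0.0374] res 0.0015 SL [-0.0046  0.0842] SR [-0.0109 -0.0857] tip [ 0.0172 -0.0017]
```

Request:
{"fn": "apply_moves", "kwargs": {"series": "0 0 0 0 0.002 -0.0035 0; 0 0 0 0 0.002 -0.007 0; 0 0 0 0 0.002 -0.0095 0; 0 0 0 0 0.002 -0.0115 0; 0 0 0 0 0.002 -0.0135 0; 0 0 0 0 0.002 -0.0155 0; 0 0 0 -0.0005 0.0025 -0.0175 0; 0 0 0 -0.001 0.003 -0.019 0; 0 0 0 -0.0015 0.0035 -0.0205 0; 0 0 0 -0.002 0.004 -0.022 0; 0 0 0 -0.002 0.0045 -0.0235 0; 0 0 0 -0.002 0.005 -0.025 0"}}

```text
clock: 40.25
tcp_pos: [0.5284, -0.1661, 0.0272]
orientation: [-2.178, 0.049, 2.216]
contact_force: [-15.6, 1.3, 0.5]
grip_width: 0.0003
```

```bash
python3 - <<'E'
from h import *
st()
E
```

```text
t 40.25 castle tcp [-0.1076 -0.1079  0.0272] F [-15.6   0.7   0.5] rotdev [ 0.009 -0.017 -0.002] j [ 0.31  0.57 -0.15  1.97  0.14  0.63 -1.55]
```

Request:
{"fn": "apply_moves", "kwargs": {"series": "0 0 0 0 0.0005 -0.0012 0; 0 0 0 0 0.001 -0.0024 0; 0 0 0 0 0.0015 -0.0036 0; 0 0 0 0 0.0015 -0.0045 0"}}

```text
clock: 40.75
tcp_pos: [0.5325, -0.1681, 0.0272]
orientation: [-2.177, 0.05, 2.216]
contact_force: [-15.8, 2.3, 1.0]
grip_width: 0.0002
```

```bash
python3 - <<'E'
from h import *
st()
E
```

```text
t 40.75 castle tcp [-0.1034 -0.1097  0.0272] F [-15.9   1.7   1. ] rotdev [ 0.009 -0.018 -0.001] j [ 0.31  0.57 -0.15  1.96  0.14  0.64 -1.55]
```

Request:
{"fn": "apply_moves", "kwargs": {"series": "0 0 0 0 0.0003 -0.001 0; 0 0 0 0 0.0006 -0.002 0; 0 0 0 0 0.001 -0.003 0"}}

```text
clock: 41.12
tcp_pos: [0.5352, -0.1692, 0.0272]
orientation: [-2.177, 0.05, 2.217]
contact_force: [-19.5, 3.8, 2.2]
grip_width: 0.0001
```

```bash
python3 - <<'E'
from h import *
st()
im=grab_frame('top');cv2.imwrite("pics/top15.png",im)
cv2.imwrite("pics/top15z.png",cv2.resize(im[105:225,195:305],None,fx=5,fy=5,interpolation=cv2.INTER_CUBIC))
E
```

```text
t 41.125 castle tcp [-0.1006 -0.1107  0.0272] F [-19.7   3.1   2.2] rotdev [ 0.009 -0.018 -0.001] j [ 0.31  0.58 -0.15  1.95  0.14  0.64 -1.55]
```

View pics/top15z.png

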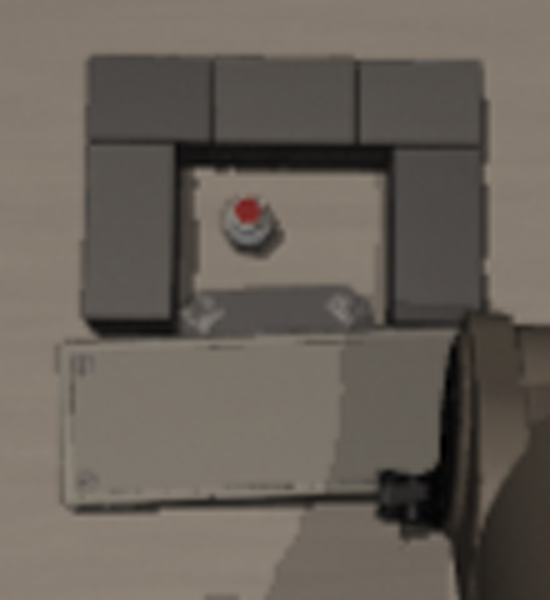

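Request:
{"fn": "apply_moves", "kwargs": {"series": "0 0 0 0 0.001 0.006 0; 0 0 0 0 0.001 0.018 0; 0 0 0 0 -0.01 0.03 0; 0 0 0 0 -0.07 0.03 0; 0 0 0 0 -0.13 0.03 0; 0 0 0 0 -0.19 0.03 0; 0 0 0 0 -0.212 0.03 0; 0 0 0 0.002 -0.212 0.029 0; 0 0 0 0.002 -0.212 0.028 0"}}

```text
clock: 42.3
tcp_pos: [0.5263, 0.0419, 0.0282]
orientation: [-2.198, 0.053, 2.198]
contact_force: [-0.2, -0.3, -0.2]
grip_width: 0.0002
```

```bash
python3 - <<'E'
from h import *
st()
im=grab_frame('top');cv2.imwrite("pics/top16.png",im)
cv2.imwrite("pics/top16z.png",cv2.resize(im[105:225,195:305],None,fx=5,fy=5,interpolation=cv2.INTER_CUBIC))
E
```

```text
t 42.3 castle tcp [-0.1176  0.0999  0.0282] F [-0.2 -0.3 -0.2] rotdev [ 0.009 -0.     0.001] j [-0.08  0.53 -0.15  2.04  0.14  0.58 -1.94]
```

View pics/top16z.png

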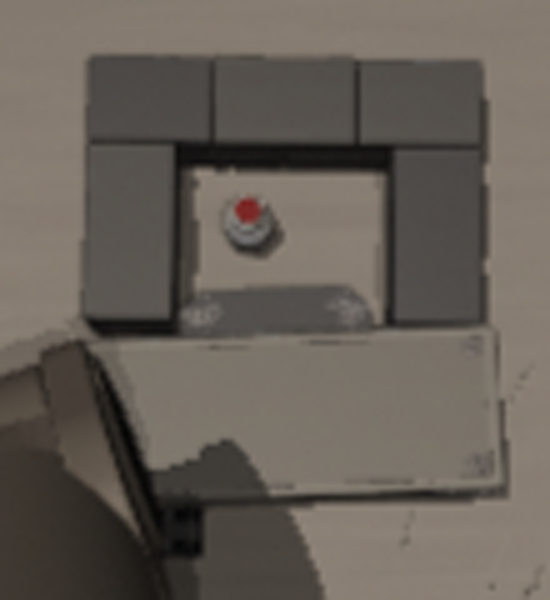

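```bash
python3 - <<'E'
from h import *
bfit(dict(fl=(66,340),fr=(496,325),nr=(505,490)))
E
```

```text
block c [-0.0501 -0.0014  0.0461] res 0.0015 SL [-0.0091  0.0856] SR [-0.0012 -0.0843] tip [0.0198 0.0018]
```

Request:
{"fn": "apply_moves", "kwargs": {"series": "0 0 0 0 -0.003 -0.002 0; 0 0 0 0 -0.004 -0.004 0; 0 0 0 0 -0.004 -0.006 0; 0 0 0 0 -0.004 -0.008 0; 0 0 0 0 -0.004 -0.01 0; 0 0 0 0 -0.004 -0.012 0; 0 0 0 -0.0005 -0.004 -0.0135 0; 0 0 0 -0.001 -0.0045 -0.015 0; 0 0 0 -0.0015 -0.005 -0.0165 0; 0 0 0 -0.002 -0.0055 -0.018 0; 0 0 0 -0.002 -0.006 -0.0195 0"}}

```text
clock: 43.72
tcp_pos: [0.5371, 0.048, 0.027]
orientation: [-2.181, 0.052, 2.219]
contact_force: [-16.7, 2.9, -2.8]
grip_width: -0.0
```

```bash
python3 - <<'E'
from h import *
st()
E
```

```text
t 43.725 castle tcp [-0.1071  0.1065  0.027 ] F [-16.8   2.2  -2.8] rotdev [ 0.007 -0.017  0.003] j [-0.08  0.55 -0.15  2.    0.14  0.61 -1.94]
```

Request:
{"fn": "apply_moves", "kwargs": {"series": "0 0 0 0 -0.0005 -0.0013 0; 0 0 0 0 -0.001 -0.0026 0; 0 0 0 0 -0.0014 -0.0038 0; 0 0 0 0 -0.0017 -0.0048 0"}}

```text
clock: 44.22
tcp_pos: [0.5418, 0.0497, 0.027]
orientation: [-2.18, 0.052, 2.219]
contact_force: [-17.4, 3.2, -1.7]
grip_width: 0.0
```

```bash
python3 - <<'E'
from h import *
st()
E
```

```text
t 44.225 castle tcp [-0.1024  0.1083  0.027 ] F [-17.5   2.5  -1.7] rotdev [ 0.007 -0.018  0.003] j [-0.09  0.56 -0.15  1.99  0.13  0.62 -1.94]
```

Request:
{"fn": "apply_moves", "kwargs": {"series": "0 0 0 0 -0.0003 -0.001 0; 0 0 0 0 -0.0006 -0.002 0; 0 0 0 0 -0.0008 -0.003 0"}}

```text
clock: 44.6
tcp_pos: [0.5434, 0.0503, 0.0269]
orientation: [-2.177, 0.053, 2.223]
contact_force: [-22.2, 2.5, 5.2]
grip_width: -0.0001
```

```bash
python3 - <<'E'
from h import *
st()
im=grab_frame('top');cv2.imwrite("pics/top17.png",im)
cv2.imwrite("pics/top17z.png",cv2.resize(im[105:225,195:305],None,fx=5,fy=5,interpolation=cv2.INTER_CUBIC))
E
```

```text
t 44.6 castle tcp [-0.1008  0.1089  0.0269] F [-22.3   1.6   5.2] rotdev [ 0.007 -0.021  0.003] j [-0.09  0.56 -0.15  1.99  0.13  0.62 -1.94]
```

View pics/top17z.png

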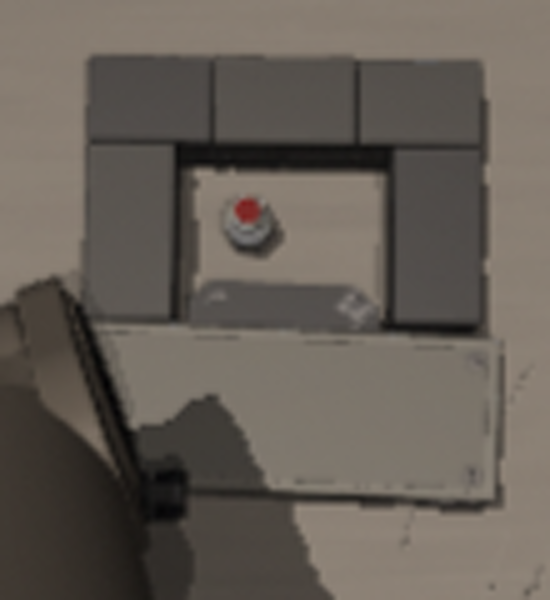

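Request:
{"fn": "apply_moves", "kwargs": {"series": "0 0 0 0 -0.001 0.006 0; 0 0 0 0 -0.001 0.016 0; 0 0 0 0 0.01 0.026 0; 0 0 0 0 0.07 0.026 0; 0 0 0 0 0.13 0.026 0; 0 0 0 0 0.19 0.026 0; 0 0 0 0 0.212 0.026 0; 0 0 0 0.002 0.212 0.026 0; 0 0 0 0.002 0.212 0.025 0"}}

```text
clock: 45.78
tcp_pos: [0.5194, -0.1591, 0.0283]
orientation: [-2.198, 0.049, 2.198]
contact_force: [-0.3, -0.2, 0.5]
grip_width: 0.0002
```

```bash
python3 - <<'E'
from h import *
st()
im=grab_frame('top');cv2.imwrite("pics/top18.png",im)
cv2.imwrite("pics/top18z.png",cv2.resize(im[105:225,195:305],None,fx=5,fy=5,interpolation=cv2.INTER_CUBIC))
E
```

```text
t 45.775 castle tcp [-0.1168 -0.1012  0.0283] F [-0.3 -0.2  0.5] rotdev [ 0.007  0.    -0.001] j [ 0.3   0.55 -0.15  2.01  0.14  0.59 -1.56]
```

View pics/top18z.png

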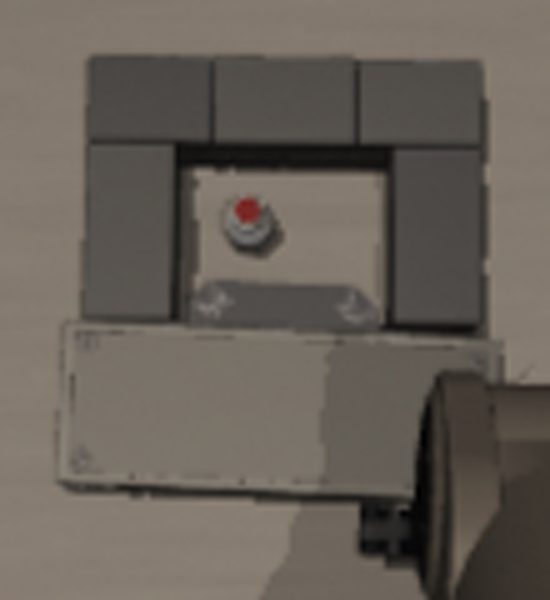

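```bash
python3 - <<'E'
from h import *
bfit(dict(fl=(64,322),fr=(500,340),nl=(58,484)))
E
```

```text
block c [-0.0488  0.0008 -0.0259] res 0.0008 SL [-0.0016  0.0846] SR [-0.006  -0.0853] tip [ 0.0212 -0.001 ]
```

Request:
{"fn": "apply_moves", "kwargs": {"series": "0 0 0 0 0.003 -0.003 0; 0 0 0 0 0.004 -0.006 0; 0 0 0 0 0.004 -0.008 0; 0 0 0 0 0.004 -0.01 0; 0 0 0 0 0.004 -0.012 0; 0 0 0 0 0.004 -0.014 0; 0 0 0 -0.0005 0.004 -0.016 0; 0 0 0 -0.001 0.004 -0.0175 0; 0 0 0 -0.0015 0.0045 -0.019 0; 0 0 0 -0.002 0.005 -0.02 0"}}

```text
clock: 47.08
tcp_pos: [0.5303, -0.1656, 0.0273]
orientation: [-2.178, 0.05, 2.216]
contact_force: [-14.9, 1.2, -3.2]
grip_width: -0.0
```

```bash
python3 - <<'E'
from h import *
st()
E
```

```text
t 47.075 castle tcp [-0.1057 -0.1073  0.0273] F [-15.    0.7  -3.2] rotdev [ 0.009 -0.017 -0.001] j [ 0.31  0.57 -0.15  1.97  0.14  0.63 -1.55]
```

Request:
{"fn": "apply_moves", "kwargs": {"series": "0 0 0 0 0.0003 -0.0012 0; 0 0 0 0 0.0006 -0.0024 0; 0 0 0 0 0.001 -0.0036 0; 0 0 0 0 0.0013 -0.0046 0; 0 0 0 0 0.0015 -0.0056 0"}}

```text
clock: 47.7
tcp_pos: [0.5352, -0.1678, 0.0273]
orientation: [-2.177, 0.051, 2.217]
contact_force: [-18.9, 0.1, 0.8]
grip_width: 0.0003
```

```bash
python3 - <<'E'
from h import *
st()
E
```

```text
t 47.7 castle tcp [-0.1007 -0.1093  0.0273] F [-18.9  -0.6   0.8] rotdev [ 0.01  -0.018 -0.001] j [ 0.31  0.58 -0.15  1.95  0.14  0.64 -1.55]
```

One more millimetre and a half to confirm the wall stall on the right, then over to the left.

Request:
{"fn": "apply_moves", "kwargs": {"series": "0 0 0 0 0.0002 -0.001 0; 0 0 0 0 0.0003 -0.002 0"}}

```text
clock: 47.95
tcp_pos: [0.5354, -0.1679, 0.0272]
orientation: [-2.172, 0.051, 2.221]
contact_force: [-24.0, 2.3, 10.2]
grip_width: 0.0001
```

Request:
{"fn": "apply_moves", "kwargs": {"series": "0 0 0 0 0.001 0.006 0; 0 0 0 0 0.001 0.016 0; 0 0 0 0 -0.01 0.026 0; 0 0 0 0 -0.07 0.026 0; 0 0 0 0 -0.13 0.026 0; 0 0 0 0 -0.19 0.026 0; 0 0 0 0 -0.212 0.026 0; 0 0 0 0.002 -0.212 0.026 0; 0 0 0 0.002 -0.212 0.025 0"}}

```text
clock: 49.08
tcp_pos: [0.5313, 0.0435, 0.0282]
orientation: [-2.198, 0.053, 2.198]
contact_force: [0.4, -0.6, -0.5]
grip_width: 0.0004
```

```bash
python3 - <<'E'
from h import *
st()
im=grab_frame('top');cv2.imwrite("pics/top19.png",im)
cv2.imwrite("pics/top19z.png",cv2.resize(im[105:225,195:305],None,fx=5,fy=5,interpolation=cv2.INTER_CUBIC))
E
```

```text
t 49.075 castle tcp [-0.1127  0.1017  0.0282] F [ 0.4 -0.5 -0.5] rotdev [ 0.009 -0.     0.001] j [-0.08  0.54 -0.15  2.03  0.14  0.58 -1.94]
```

View pics/top19z.png

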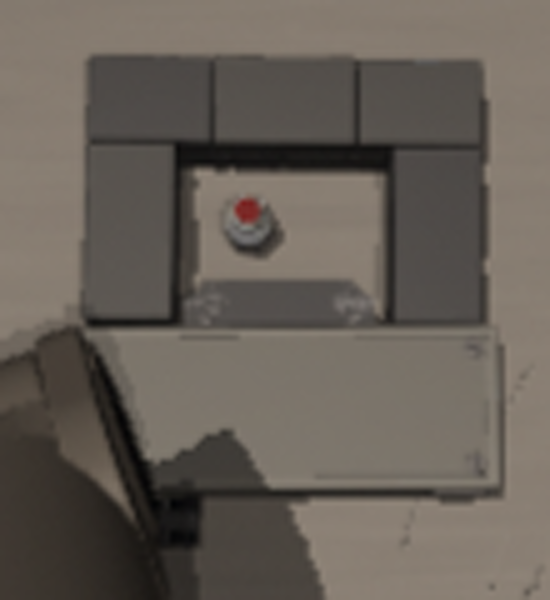

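Request:
{"fn": "apply_moves", "kwargs": {"series": "0 0 0 0 -0.003 -0.003 0; 0 0 0 0 -0.004 -0.006 0; 0 0 0 0 -0.004 -0.008 0; 0 0 0 0 -0.004 -0.01 0; 0 0 0 0 -0.004 -0.012 0; 0 0 0 -0.0005 -0.004 -0.014 0; 0 0 0 -0.001 -0.004 -0.0155 0; 0 0 0 -0.0015 -0.0043 -0.017 0; 0 0 0 -0.002 -0.0046 -0.018 0; 0 0 0 -0.002 -0.005 -0.019 0"}}

```text
clock: 50.38
tcp_pos: [0.5415, 0.0486, 0.0273]
orientation: [-2.181, 0.052, 2.219]
contact_force: [-18.3, 2.4, 1.6]
grip_width: 0.0002
```

```bash
python3 - <<'E'
from h import *
st()
E
```

```text
t 50.375 castle tcp [-0.1027  0.1072  0.0273] F [-18.4   1.7   1.6] rotdev [ 0.007 -0.017  0.003] j [-0.08  0.56 -0.15  1.99  0.14  0.62 -1.94]
```

Request:
{"fn": "apply_moves", "kwargs": {"series": "0 0 0 0 -0.0003 -0.001 0; 0 0 0 0 -0.0006 -0.002 0; 0 0 0 0 -0.0008 -0.003 0; 0 0 0 0 -0.001 -0.0035 0"}}

```text
clock: 50.88
tcp_pos: [0.5435, 0.0493, 0.0272]
orientation: [-2.178, 0.053, 2.223]
contact_force: [-23.2, 1.8, 7.3]
grip_width: 0.0
```

```bash
python3 - <<'E'
from h import *
st()
E
```

```text
t 50.875 castle tcp [-0.1007  0.108   0.0272] F [-23.3   0.9   7.3] rotdev [ 0.007 -0.02   0.004] j [-0.09  0.56 -0.15  1.99  0.13  0.62 -1.94]
```

Request:
{"fn": "apply_moves", "kwargs": {"series": "0 0 0 0 -0.001 0.006 0; 0 0 0 0 -0.001 0.014 0; 0 0 0 0 0.01 0.022 0; 0 0 0 0 0.07 0.022 0; 0 0 0 0 0.13 0.022 0; 0 0 0 0 0.19 0.022 0; 0 0 0 0 0.213 0.022 0; 0 0 0 0.002 0.213 0.022 0; 0 0 0 0.002 0.213 0.02 0"}}

```text
clock: 52.0
tcp_pos: [0.5244, -0.1613, 0.0283]
orientation: [-2.198, 0.049, 2.198]
contact_force: [0.2, 0.5, -0.4]
grip_width: 0.0003
```

```bash
python3 - <<'E'
from h import *
st()
E
```

```text
t 52.0 castle tcp [-0.1117 -0.1032  0.0283] F [ 0.2  0.5 -0.4] rotdev [ 0.007  0.    -0.001] j [ 0.3   0.56 -0.15  2.    0.14  0.6  -1.56]
```

Request:
{"fn": "apply_moves", "kwargs": {"series": "0 0 0 0 0.003 -0.003 0; 0 0 0 0 0.004 -0.006 0; 0 0 0 0 0.004 -0.008 0; 0 0 0 0 0.004 -0.01 0; 0 0 0 0 0.004 -0.012 0; 0 0 0 -0.0005 0.004 -0.014 0; 0 0 0 -0.001 0.004 -0.016 0; 0 0 0 -0.0015 0.004 -0.0175 0"}}

```text
clock: 53.0
tcp_pos: [0.533, -0.1665, 0.0275]
orientation: [-2.178, 0.05, 2.216]
contact_force: [-19.9, 1.7, 6.6]
grip_width: 0.0001
```

```bash
python3 - <<'E'
from h import *
st()
E
```

```text
t 53.0 castle tcp [-0.1029 -0.1081  0.0275] F [-19.9   1.    6.6] rotdev [ 0.009 -0.017 -0.001] j [ 0.31  0.57 -0.15  1.96  0.14  0.63 -1.55]
```

Request:
{"fn": "apply_moves", "kwargs": {"series": "0 0 0 -0.0005 0.0002 -0.0007 0; 0 0 0 -0.001 0.0004 -0.0014 0; 0 0 0 -0.001 0.0006 -0.0022 0; 0 0 0 -0.001 0.0008 -0.003 0"}}

```text
clock: 53.5
tcp_pos: [0.5354, -0.1676, 0.0276]
orientation: [-2.177, 0.05, 2.217]
contact_force: [-17.4, 1.1, -0.3]
grip_width: -0.0001
```

```bash
python3 - <<'E'
from h import *
st()
E
```

```text
t 53.5 castle tcp [-0.1006 -0.1091  0.0276] F [-17.4   0.4  -0.3] rotdev [ 0.009 -0.018 -0.001] j [ 0.31  0.58 -0.15  1.95  0.14  0.64 -1.55]
```

Request:
{"fn": "apply_moves", "kwargs": {"series": "0 0 0 0 0 0.008 0; 0 0 0 0 0 0.02 0; 0 0 0 0 0 0.04 0; 0 0 0 -0.05 0 0.05 0; 0 0 0 -0.1 0.03 0.05 0; 0 0 0 -0.15 0.08 0.05 0; 0 0 0 -0.2 0.13 0.05 0; 0 0 0 -0.2 0.18 0.05 0; 0 0 0 -0.2 0.22 0.05 0; 0 0 0 -0.2 0.22 0.05 0"}}

```text
clock: 54.75
tcp_pos: [0.4831, -0.3897, 0.2312]
orientation: [-2.197, 0.06, 2.195]
contact_force: [-0.2, 1.0, -0.3]
grip_width: -0.0001
```

```bash
python3 - <<'E'
from h import *
st()
im=grab_frame('top');cv2.imwrite("pics/top20.png",im)
cv2.imwrite("pics/top20z.png",cv2.resize(im[105:225,195:305],None,fx=5,fy=5,interpolation=cv2.INTER_CUBIC))
s=grab_frame('side');cv2.imwrite("pics/side20z.png",cv2.resize(s[130:240,150:320],None,fx=4,fy=4,interpolation=cv2.INTER_CUBIC))
E
```

```text
t 54.75 castle tcp [-0.1444 -0.333   0.2312] F [-0.3  1.  -0.3] rotdev [0.014 0.001 0.003] j [ 0.65  0.39 -0.1   1.69  0.05  1.06 -1.09]
```

View pics/top20z.png

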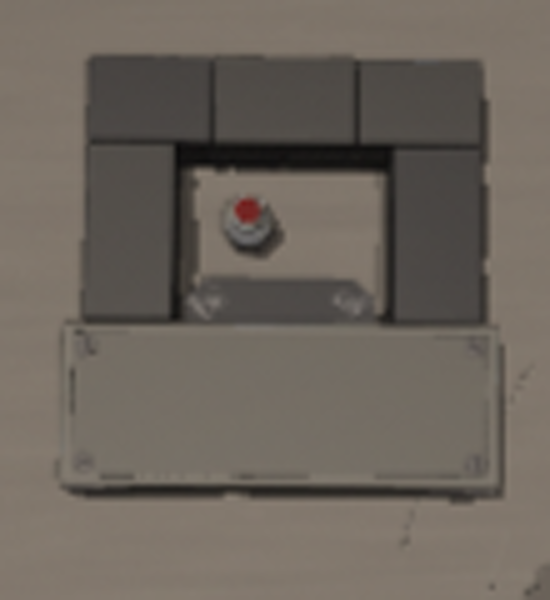

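View pics/side20z.png

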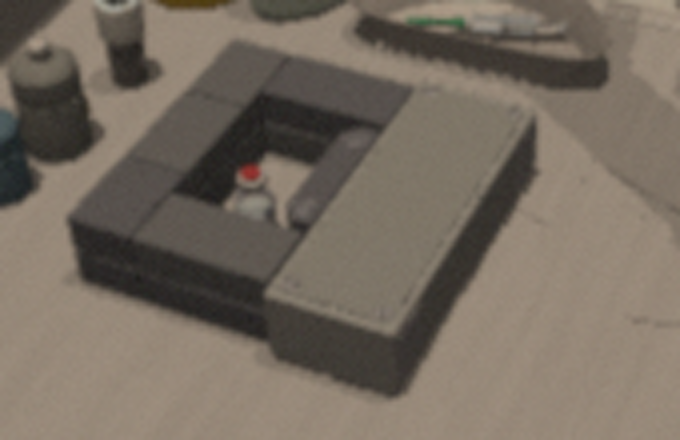

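View pics/top20.png

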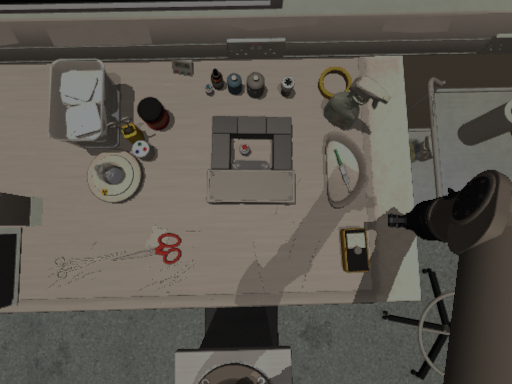

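The far edge of the block runs from (66,321) to (497,325), along the castle's wall ends. No dark gap is visible in either view. I'll check the numbers, then hand in.

```bash
python3 - <<'E'
from h import *
bfit(dict(fl=(65,321),fr=(498,325),nr=(501,489),nl=(61,486)))
a=cv2.imread('pics/top0.png').astype(int);b=cv2.imread('pics/top20.png').astype(int)
for n,(x0,y0,x1,y1) in dict(vial=(236,140,254,158),meter=(340,226,372,274),sciss=(50,230,186,282)).items():
    d=np.abs(a-b).max(2)[y0:y1,x0:x1]; print(n,'changed px',(d>40).sum(),'median',np.median(d))
o=get_obs();print(o['clock'],np.abs(o['qvel']).max())
E
```

```text
block c [-0.0451 -0.0002  0.0069] res 0.0007 SL [-0.0007  0.0851] SR [ 0.0005 -0.0849] tip [0.0249 0.0003]
vial changed px 0 median 5.0
meter changed px 73 median 4.0
sciss changed px 0 median 5.0
54.85 0.024380701164648872
```

```bash
python3 -c "
from bench import *
print(hand_in())"
```

```text
the job is handed in; nothing more can be done
None
```

I walked the door block into the castle with 13 alternating end pushes using the shut fingertips, and handed the job in at 54.9 s of the 72 s allowed. No verdict was reported.

- **Fit:** The last camera fit puts the left shoulder at x = -0.7 mm and the right at +0.5 mm, against a limit of 4 mm. The tongue tip is at x = 24.9 mm, y = 0.3 mm, so it sits in the middle of the mouth. This fit carries about 1–2 mm of uncertainty.
- **Wall contact:** On both sides the finger stopped moving at the same place, castle x of about -0.1007 m, with the force rising. The last right-hand push reached that same position but stayed at 17 N, so it did not press firmly on the wall. Neither the top nor the side view showed a gap.
- **Force:** The highest reading I saw was about 26 N in total. I read the force only at the end of each move call, so short peaks between readings were not measured.
- **Other things on the worktop:** The vial and scissors show no change between the first and last top pictures. The meter's area has 73 changed pixels. The meter itself looks unmoved in the picture, and I put the change down to the arm's shadow without checking further.
- **At hand-in:** The arm was clear of everything at z of about 0.23 m. One joint still read 0.024 rad/s.

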